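Make room in the bat rack and put the tall bat away

TASK

Put the tall plaster bat away on edge in the blue-grey bat rack. First make room: lift the sliding stop by its wooden grip until its tongues are out of their notches, shift it one notch away from the two low bats and let it drop fully home in that notch; then take the tall bat out of the wooden drain block and lower it gently between the low bats and the stop until it stands on the rack floor, parallel to the low bats. Leave the low bats standing where they are and do not disturb the jug, the cup or the sprig mould.

Things in the scene. Friction and masses are not known exactly. Their poses are not given: they have to be found in the camera images.
- bat_rack: Rack fixed to the bench: wooden base 168 x 236 mm, two blue-grey notched rails along its y. Origin on the bench at mid-width; x across the rails; y along them, from the end plate (y -123 to -115 mm, 95 mm high) to the open end. Bats stand on its floor, z = 15 mm, between the rails (inner faces x = +-64 mm, outer +-78 mm, tops z = 55 mm). The two low bats fill y = -115 to about -74 mm.
- next_notch (a point): Point of the rack, at mid-width and rail-top height (z = 55 mm, axes as the rack's), on the line of the pair of notches into which the stop must go: y = -13 mm of the rack. Notches are 13 mm wide, 10 mm deep, mouths rounded, pitch 26 mm (y = -65, -39, -13, +13, +39, +65 mm in both rails). The stop starts in the pair at y = -39 mm.
- stop: Loose steel carriage, 0.35 kg, on both rails, axes as the rack's. Origin at mid-width on the line of its two tongues, at rail-top height when seated. Tongues 9 mm wide, 9.5 mm deep, round noses: they leave the notches at 10 mm lift; keepers under the rails end the lift at 18 mm, so it cannot come off. Face plate to the low bats at y = -32 mm, top z = +28 mm; soles y = +-30 mm. It slides freely.
- stop_grip (a point): Centre of the stop's light wooden grip, 54 mm above the stop's origin (109 mm above the bench); a bar 76 mm long (x), 14 mm thick (y), 20 mm high, on two dark posts at x = +-40 mm (6 mm thick, 16 mm in y). Axes as the stop's. Below it is free space down to the cross plate, 40 mm under the bar. When the stop sits in the next notch this point lies 54 mm straight above next_notch.
- tall_bat: Loose white plaster bat (plate) with cut corners: 112 mm wide (x), 20 mm thick (y), 145 mm high (z), 0.36 kg. Origin at the centre of its bottom edge. Starts upright in the middle slot of the drain block, bottom 15 mm above the bench, top 160 mm. It belongs in the rack upright, its y along the rack's (either way round), midway in the gap of about 29 mm left between low_bat_2 and the stop's face.
- drain_block: Light wooden block fixed to the bench, 110 (x) x 116 (y) x 36 mm, origin under its centre, with three slots along its x axis, 24 mm and more wide and 21 mm deep, floor at 15 mm. The tall bat stands in the middle slot, at y = 0.
- low_bat_1: Loose white plaster bat, 112 mm wide (x), 20 mm thick (y), 70 mm high (z), origin at the centre of its bottom edge; stands on the rack floor against the end plate (top 85 mm above the bench).
- low_bat_2: Second low bat, the same as low_bat_1 (20 mm thick), standing next to it on the side of the stop.
- jug: Blue plastic jug, 76 x 119 x 118 mm, standing on the bench beside the rack, on the side where the drain block is not; origin under its centre. Leave it alone.
- cup_test_b: Small terracotta test cup, 62 mm across, 53 mm high, near the banding wheel; origin under its centre. Leave it alone.
- sprig_mould: White plaster sprig mould with a flower in relief, 50 x 62 x 26 mm, on the bench in front of the rack; origin under its centre. Leave it alone.
There are look-alikes about, which are no part of the job. Leave any turquoise look-alike of the low_bat_2 alone.

How it is judged:
On the way, in this order (a step that is already met when the one before it is completed fails the run):
1. the stop sits fully home in the next notch away from the low bats (y of stop in the frame of bat_rack between -0.0175 and -0.0085 m and z of stop in the frame of bat_rack below 0.058 m and angle between stop's own z axis and vertical below 0.06 rad), for 0.2 s.
2. the tall bat stands on the rack floor between the low bats and the stop (y of tall_bat in the frame of bat_rack between -0.072 and -0.046 m and z of tall_bat in the frame of bat_rack below 0.021 m and angle between tall_bat's own z axis and vertical below 0.2 rad), for 0.2 s.
At the end, for the whole second after the job is handed in: Stop fully home in the notch at y = -13 mm (within 4.5 mm, seated within 3 mm, level); tall bat released, at rest on the rack floor (6 mm) between low bats and stop, mid-width within 10 mm, upright within 11 deg, parallel within 14 deg; both low bats upright on the floor at the end plate (all of step 1 and all of step 2 and x of tall_bat in the frame of bat_rack between -0.01 and 0.01 m and angle between the y axis of tall_bat and the y axis of bat_rack, either way round below 0.25 rad and z of each of low_bat_1, low_bat_2 in the frame of bat_rack below 0.021 m and angle between each of low_bat_1, low_bat_2's own z axis and vertical below 0.2 rad and y of low_bat_2 in the frame of bat_rack below -0.07 m and linear speed of each of tall_bat, stop below 0.02 m/s); the robot touches nothing.
It fails at once if the tall bat is knocked against the rack, the stop or a low bat (more than 100 N) (contact force between tall_bat and bat_rack above 100 N or contact force between tall_bat and stop above 100 N or contact force between tall_bat and low_bat_2 above 100 N).
It fails at once if the tall bat is let go over the rack, more than 15 mm above its floor (y of tall_bat in the frame of bat_rack between -0.085 and -0.03 m and x of tall_bat in the frame of bat_rack between -0.05 and 0.05 m and z of tall_bat in the frame of bat_rack above 0.03 m and contact force between the fingers and tall_bat below 0.3 N).
It fails at once if a low bat is lifted out of its place or toppled (distance of any of low_bat_1, low_bat_2 from where it was at the start of the episode above 0.03 m).
It fails at once if the jug, the cup or the sprig mould is pushed more than 30 mm or tipped (distance of any of jug, cup_test_b, sprig_mould from where it was at the start of the episode above 0.03 m or angle between any of jug, cup_test_b, sprig_mould's own z axis and vertical above 0.4 rad).
It also fails if it takes over 51 s, if anything falls off the work surface, if the arm or the gripper's body presses on something with over 40 N, if the wrist force passes 120 N, or if a joint passes its speed limit or range.

ROBOT

A 6-joint arm with a two-finger parallel gripper is mounted at the origin on a cart in front of the work surface, level with it; the furniture and walls round the work are solid. World frame = base frame: x ahead of the robot, y to its left, z up, the work surface at z = 0. Lengths are in m, angles in rad, forces in N, time in s.
With the tool pointing down it reaches from about 0.3 to 0.875 m from the base axis. Payload 6.4 kg.
Tool frame: the origin (TCP) lies between the finger pads; the fingertips stand 11 mm ahead of it and the grasp point (between the pads) lies 8 mm behind it (ctrl.tcp_to_tips is the y of the fingertips in the tool frame, in m); y points along the fingers, x is the direction in which the jaws open and shut, and the axes are right-handed (so a half turn about y gives the same grasp; the last joint's range is limited). The gripper opens to 85 mm and grips with 20 to 120 N. Pads are 22 mm wide; open, the fingers measure 114 mm over their backs; the gripper's body (76 mm by 85 mm) begins 54 mm behind the grasp point. The pads swing forward as they close: fully open they stand 13 mm farther back than shut.
Start: joints at [0.9, 0.181, 1.607, -0, 1.354, -0.206], TCP at [0.258, 0.514, 0.207] pointing down, gripper open.
Joint ranges: [-2.99, 2.99], [-0.89, 2.07], [0.3, 2.58], [-1.14, 4.28], [0, 2.63], [-3.12, 3.12]. Speed limits (rad/s): [2.57, 2.57, 3.01, 3.14, 3.14, 3.14].

INTERFACE

Orientations are given as a unit quaternion [w, x, y, z].
In Python, from bench import ctrl gives the robot as it stands.
- The arm moves only by the tool apply_moves, never from a script. Its argument "plan" is text: rows parted by semicolons, each of 7 numbers parted by spaces: the shift along the tool's x, y, z each as a share of 0.05 m, from -1 to 1, then the turn, a rotation vector about the tool's x, y, z each as a share of 0.12 rad, from -1 to 1, then the opening, from 0 (shut) to 1 (fully open). In form: dx dy dz wx wy wz claw; .... A call has exactly 5 rows; each row shifts and turns the commanded pose from where the row before left it, along the tool's axes as they then stand; what a row does not reach is not made up. A row lasts 1/10 s, in which the tool goes at most 50 mm and 8.59 degrees, less where a joint would pass 70% of its speed; a pose out of reach is approached as far as the arm can. A call with a number of a shift or a turn outside -1 to 1 is refused whole. A call with a gripper value outside its range is refused whole. The fingers move at their own pace and stop on an object; the grip force is fixed at half the most. Time passes only in rows, so rows that do not move let the fingers close, or fill a call up. It gives the time, the measured TCP pose, the force and the opening at its end, in the units of the state.
- ctrl.get_obs(): the state, without advancing time (a new reading comes with each control period).
- ctrl.camera(name): name is "scene" or "top" or "wrist"; returns the picture (400x640x3 uint8, red, green, blue); there is no depth.
- ctrl.get_calibration(name): a dict with "intrinsics" (3x3 intrinsics, pixels), "R" (3x3) and "t" (3): a world point X has camera coordinates R X + t. Camera axes: x right, y down, z forward; pixel columns grow to the right and rows downward; lengths in m; the calibration is good to about 2 mm. The wrist camera is an equidistant fisheye: a pixel r from the principal point sees the ray r / f radians off the axis. A picture is of the moment at which its call begins: read the wrist's pose just before it. get_calibration takes no time and is no camera call; for the wrist camera it gives the pose at the moment of the call.
- ctrl.hand_in(): hands the job in, once; it reports no verdict.
Trained networks look in the newest picture that a camera, given by its name, has taken for a name from the list of things; names that differ only in an ending like _2 or _b are one class to them, and where a whole thing is asked for, a point or a joint stands for the part that bears it (a point fixed in the world has none). Each returns a list of dicts, best first, with "score" (0 to 1); they miss things now and then, are a little off and sometimes report something else, mostly with a low value. They report only what shows in the picture. A call takes as long as a camera call. They do not tell look-alikes from the thing itself.
- ctrl.recognise(camera, target): "point" ([x, y, z] in m, in world coordinates, good to about 4 mm: the middle of the surface that is visible of it).
The state is a dict: "time_s": time; "q": joint angles; "dq": joint speeds; "joint_efforts": joint torques, N m; "eef_pos": TCP position; "eef_rot": TCP orientation; "wrist_force": force on the tool from outside, world axes, zero at the start; "torque": the same for the moment, N m; "opening": opening from 0.0 (shut) to 1.0 (fully open).
Only numpy, scipy, OpenCV 4.12 (cv2) and the standard library are available. Lean on these libraries where they do the work, as an engineer would, in place of code of your own. Each camera call takes 0.05 s, during which the arm holds its last target.

## Working session

There is one attempt and no reset: what is moved stays moved. The work goes in short steps, Python scripts to look and compute and a tool call to move; the robot and the scene stay as the last step left them, time stands still between calls to the robot, and variables do not carry over. Pictures are saved under pics/ and viewed, and the job is handed in when it is done.

Besides the shell and the picture viewer there is one more tool, called after "Call:" as name(argument=value, ...) on one line, values as JSON. apply_moves: Moves the arm, as the interface text tells. Shift numbers are shares of 0.05 m and turn numbers shares of 0.12 rad, none past 1 either way. Its arguments: {"type":"object","properties":{"plan":{"type":"string"}},"required":["plan"]}

```bash
ls; mkdir -p pics; python3 - <<'E'
from bench import ctrl
import cv2
o=ctrl.get_obs();print(o)
for c in ("scene","top","wrist"):
    im=ctrl.camera(c);cv2.imwrite(f"pics/{c}0.png",im[:,:,::-1])
    k=ctrl.get_calibration(c);print(c,k)
E
```

```text
pics
{'time_s': 0.0, 'q': array([ 8.99691714e-01,  1.81553532e-01,  1.60796446e+00,  1.01739261e-05,
        1.35382125e+00, -2.06291759e-01]), 'dq': array([ 4.44382252e-05, -1.08455804e-03,  2.73215398e-04,  2.79332672e-03,
        3.31831788e-03,  7.93077071e-04]), 'joint_efforts': array([ 8.96675988e-05, -4.44856632e+01, -3.51349425e+01, -1.64526896e-04,
        8.94212164e-03,  4.89659760e-05]), 'eef_pos': array([0.25735596, 0.51354378, 0.20609822]), 'eef_rot': array([-0.6015111 ,  0.60192415,  0.37081476, -0.37197868]), 'wrist_force': array([-0.08061509,  0.37278204,  0.30604309]), 'torque': array([ 0.04172395, -0.00829795,  0.03723898]), 'opening': 0.9984514821335952}
scene {'intrinsics': array([[491.26474918,   0.        , 325.40425825],
       [  0.        , 491.26474918, 199.58285751],
       [  0.        ,   0.        ,   1.        ]]), 'R': array([[ 0.81296462, -0.58213721,  0.01431037],
       [-0.24462947, -0.36372424, -0.89881093],
       [ 0.52843632,  0.72720075, -0.43810286]]), 't': array([-0.28481792,  0.29053634,  1.18247518])}
top {'intrinsics': array([[450.30025894,   0.        , 313.84363771],
       [  0.        , 450.30025894, 192.83999936],
       [  0.        ,   0.        ,   1.        ]]), 'R': array([[-0.00810398, -0.99987861, -0.01330779],
       [-0.99245208,  0.00967088, -0.12225117],
       [ 0.12236503,  0.01221662, -0.99240997]]), 't': array([0.27220996, 0.54617511, 1.28901004])}
wrist {'intrinsics': array([[309.70691629,   0.        , 318.34141324],
       [  0.        , 309.70691629, 196.83900896],
       [  0.        ,   0.        ,   1.        ]]), 'R': array([[ 4.48597038e-01,  8.93734063e-01, -3.49513945e-04],
       [ 8.53898412e-01, -4.28486583e-01,  2.95392536e-01],
       [ 2.63852609e-01, -1.32810666e-01, -9.55375909e-01]]), 't': array([-0.57444423, -0.03807236,  0.37894067])}
```

View pics/scene0.png

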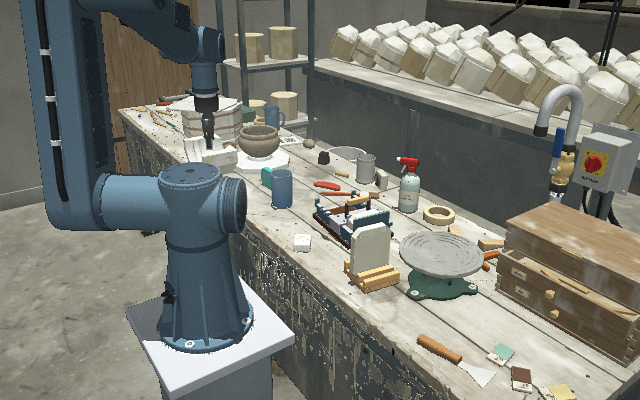

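View pics/top0.png

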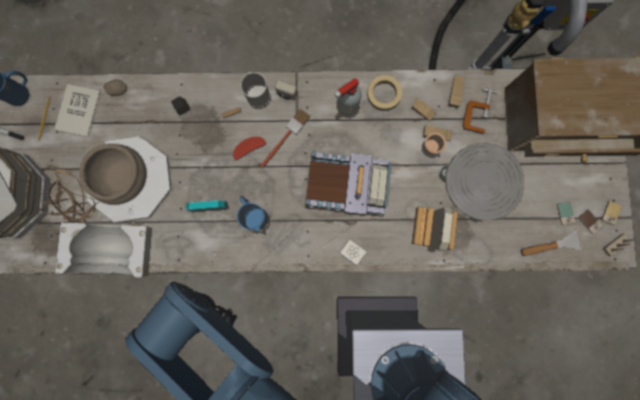

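View pics/wrist0.png

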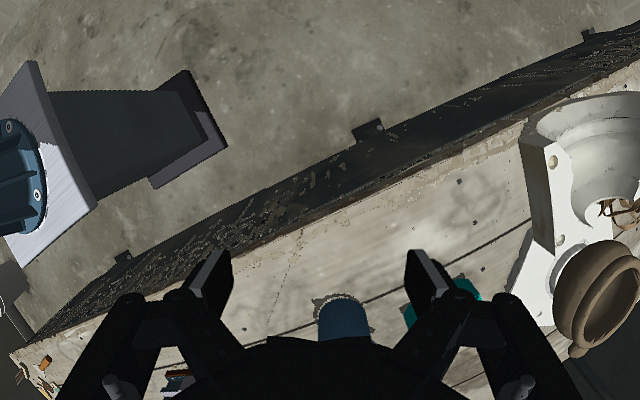

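```bash
python3 - <<'E'
from bench import ctrl
import numpy as np
for c in ("scene","top"):
    for n in ("bat_rack","stop","stop_grip","tall_bat","drain_block","low_bat_1","low_bat_2","jug","cup_test_b","sprig_mould","next_notch"):
        try: r=ctrl.recognise(c,n)
        except Exception as e: print(n,e);continue
        print(c,n,[(np.round(d['point'],3).tolist(),round(d['score'],2)) for d in r[:4]])
print(ctrl.get_obs()['time_s'])
E
```

```text
scene bat_rack [([0.37, 0.141, 0.026], 0.6), ([0.52, 0.119, 0.047], 0.59)]
scene stop []
scene stop_grip [([0.538, 0.138, 0.062], 0.64)]
scene tall_bat [([0.426, -0.092, 0.098], 0.88)]
scene drain_block [([0.419, -0.125, 0.032], 0.87)]
scene low_bat_1 [([0.503, 0.601, 0.043], 0.64)]
scene low_bat_2 [([0.503, 0.601, 0.043], 0.64)]
scene jug [([0.466, 0.419, 0.072], 0.82)]
scene cup_test_b [([0.544, 0.095, 0.085], 0.66)]
scene sprig_mould [([0.371, 0.14, 0.024], 0.57)]
scene next_notch [([0.517, 0.12, 0.044], 0.94)]
top bat_rack [([0.582, 0.217, 0.011], 0.85)]
top stop [([0.569, 0.138, 0.061], 0.57)]
top stop_grip [([0.569, 0.141, 0.064], 0.68), ([0.579, 0.216, 0.011], 0.15)]
top tall_bat [([0.439, -0.073, 0.137], 0.93)]
top drain_block [([0.446, -0.055, 0.036], 0.81)]
top low_bat_1 [([0.515, 0.581, 0.07], 0.83), ([0.562, 0.077, 0.084], 0.7), ([0.566, 0.101, 0.084], 0.53)]
top low_bat_2 [([0.515, 0.581, 0.07], 0.83), ([0.562, 0.077, 0.084], 0.7), ([0.566, 0.101, 0.084], 0.53)]
top jug [([0.486, 0.448, 0.041], 0.58)]
top cup_test_b [([0.7, -0.093, 0.032], 0.86)]
top sprig_mould [([0.378, 0.153, 0.031], 0.74)]
top next_notch [([0.568, 0.098, 0.084], 0.67), ([0.58, 0.215, 0.014], 0.65)]
1.25
```

The top view shows the rack at about px (305-390, 152-215), with its low bats on the right and its open end on the left. The tall bat is in the block at about (437, 230). I'll enlarge these areas to fit poses.

```bash
python3 - <<'E'
import cv2
a=cv2.imread('pics/top0.png');c=a[140:260,290:480];cv2.imwrite('pics/topz.png',cv2.resize(c,None,fx=4,fy=4,interpolation=cv2.INTER_CUBIC))
a=cv2.imread('pics/scene0.png');c=a[180:300,300:420];cv2.imwrite('pics/scz.png',cv2.resize(c,None,fx=5,fy=5,interpolation=cv2.INTER_CUBIC))
E
```

```text
(no output)
```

View pics/topz.png

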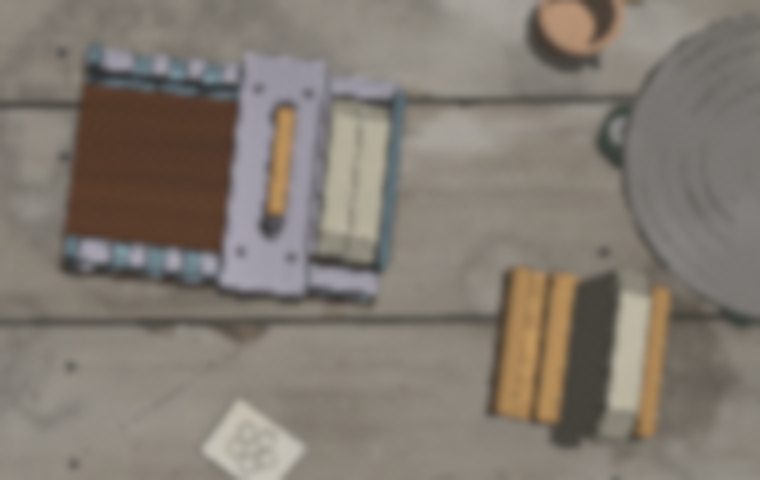

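View pics/scz.png

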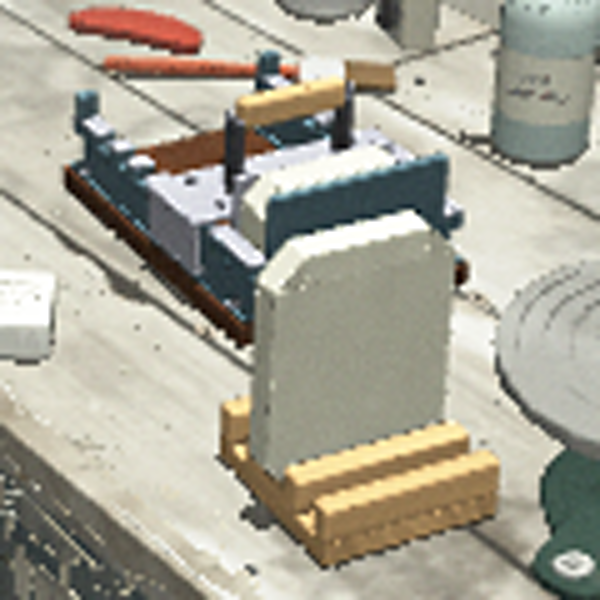

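```bash
cat > h.py <<'E'
import numpy as np, cv2
from bench import ctrl
def ray(cal,u,v,fish=False):
    K=cal['intrinsics'];p=np.array([(u-K[0,2])/K[0,0],(v-K[1,2])/K[1,1]])
    if fish:
        r=np.hypot(*p);d=np.array([np.sin(r)*p[0]/r,np.sin(r)*p[1]/r,np.cos(r)])
    else: d=np.array([p[0],p[1],1.])
    R=cal['R'];return -R.T@cal['t'],R.T@d
def onz(cal,u,v,z,fish=False):
    c,d=ray(cal,u,v,fish);return c+d*(z-c[2])/d[2]
def proj(cal,P,fish=False):
    P=np.atleast_2d(P);C=P@cal['R'].T+cal['t'];K=cal['intrinsics']
    if fish:
        n=np.hypot(C[:,0],C[:,1]);th=np.arctan2(n,C[:,2]);s=th/np.maximum(n,1e-9);xy=C[:,:2]*s[:,None]
    else: xy=C[:,:2]/C[:,2:]
    return xy*[K[0,0],K[1,1]]+[K[0,2],K[1,2]]
def place(pose,pts):  # pose x,y,yaw
    x,y,a=pose;R=np.array([[np.cos(a),-np.sin(a),0],[np.sin(a),np.cos(a),0],[0,0,1]])
    return np.asarray(pts,float)@R.T+[x,y,0]
def box(x0,x1,y0,y1,z0,z1):
    V=np.array([[x,y,z] for x in(x0,x1) for y in(y0,y1) for z in(z0,z1)])
    E=[(i,j) for i in range(8) for j in range(i) if bin(i^j).count('1')==1]
    return [(V[i],V[j]) for i,j in E]
def rack_lines(ystop=-39,lift=0):
    L=[]
    L+=box(-84,84,-118,118,0,15)+box(-84,84,-123,-115,15,95)
    L+=box(64,78,-115,115,15,55)+box(-78,-64,-115,115,15,55)
    L+=box(-38,38,ystop-7,ystop+7,99+lift,119+lift)
    L+=box(-56,56,-115,-95,15,85)+box(-56,56,-95,-75,15,85)
    return [(a/1000,b/1000) for a,b in L]
def block_lines(): return [(a/1000,b/1000) for a,b in box(-55,55,-58,58,0,36)]
def tall_lines(): return [(a/1000,b/1000) for a,b in box(-56,56,-10,10,15,160)]
def overlay(im,cal,sets,crop,f,name,fish=False):
    x0,x1,y0,y1=crop
    o=cv2.resize(im[y0:y1,x0:x1,::-1],None,fx=f,fy=f,interpolation=cv2.INTER_CUBIC).copy()
    for pose,L,col in sets:
        for a,b in L:
            t=np.linspace(0,1,12)[:,None];q=proj(cal,place(pose,a+(b-a)*t),fish)
            q=((q+.5-[x0,y0])*f-.5)
            cv2.polylines(o,[np.round(q*8).astype(int)],False,col,1,cv2.LINE_AA,3)
    cv2.imwrite(name,o)
E
python3 - <<'E'
from h import *
t=ctrl.get_calibration('top')
g=lambda u,v,z:print((u,v,z),np.round(onz(t,290+(u+.5)/4-.5,140+(v+.5)/4-.5,z),4))
print('grip');g(286,108,.119);g(277,213,.119)
print('endplate');g(403,92,.095);g(384,270,.095)
print('base left corners');g(88,75,.015);g(66,235,.015)
print('tall');g(650,290,.16);g(620,290,.16);g(636,410,.16);g(607,410,.16)
print('block');g(512,270,.036);g(497,412,.036);g(669,290,.036);g(654,437,.036)
E
```

```text
grip
(286, 108, 0.119) [0.6101 0.1347 0.119 ]
(277, 213, 0.119) [0.537  0.1425 0.119 ]
endplate
(403, 92, 0.095) [0.6251 0.0497 0.095 ]
(384, 270, 0.095) [0.4991 0.0666 0.095 ]
base left corners
(88, 75, 0.015) [0.6559 0.2734 0.015 ]
(66, 235, 0.015) [0.5347 0.2907 0.015 ]
tall
(650, 290, 0.16) [ 0.4784 -0.0985  0.16  ]
(620, 290, 0.16) [ 0.4786 -0.0788  0.16  ]
(636, 410, 0.16) [ 0.3999 -0.0858  0.16  ]
(607, 410, 0.16) [ 0.4    -0.0669  0.16  ]
block
(512, 270, 0.036) [ 0.5035 -0.0353  0.036 ]
(497, 412, 0.036) [ 0.4006 -0.0208  0.036 ]
(669, 290, 0.036) [ 0.4879 -0.1487  0.036 ]
(654, 437, 0.036) [ 0.3818 -0.133   0.036 ]
```

```bash
python3 - <<'E'
from h import *
S=[((.5787,.1785,-.135),rack_lines(),(0,0,255)),((.443,-.084,-.145),block_lines(),(255,0,0)),((.440,-.083,-.145),tall_lines(),(0,200,0))]
a=cv2.imread('pics/top0.png')[:,:,::-1];overlay(a,ctrl.get_calibration('top'),S,(290,480,140,260),4,'pics/o1.png')
a=cv2.imread('pics/scene0.png')[:,:,::-1];overlay(a,ctrl.get_calibration('scene'),S,(300,420,180,300),5,'pics/o2.png')
E
```

```text
(no output)
```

View pics/o1.png

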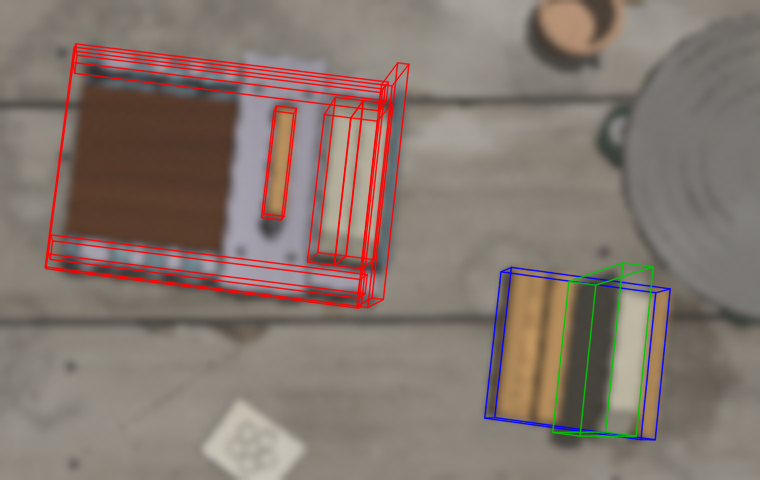

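View pics/o2.png

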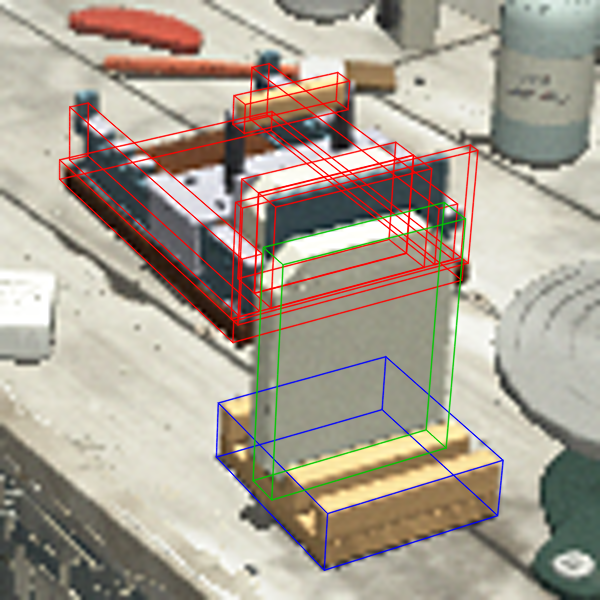

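The overlay shows my rack outline needs about −5 mm in y; the tall bat is close. I'll plan the approach above the grip and refine with the wrist camera.

```bash
cat >> h.py <<'E'
from scipy.spatial.transform import Rotation as Ro
def Rq(q): return Ro.from_quat([q[1],q[2],q[3],q[0]])
def target_R(yaw,sgn=1):
    xd=sgn*np.array([-np.sin(yaw),np.cos(yaw),0]);yd=np.array([0,0,-1.]);return Ro.from_matrix(np.c_[xd,yd,np.cross(xd,yd)])
def plan(p,R,tp,tR,n,claw):
    rv=(R.inv()*tR).as_rotvec();rows=[]
    for i in range(n):
        Ri=R*Ro.from_rotvec(rv*i/n)
        d=Ri.inv().apply((tp-p)/n)/.05
        rows.append(np.r_[d,rv/n/.12,claw])
    return np.array(rows)
def show(rows):
    for k in range(0,len(rows),5):print('; '.join(' '.join('%g'%round(v,3) for v in r) for r in rows[k:k+5]))
def goto(tp,tR,n,claw):
    o=ctrl.get_obs();R=Rq(o['eef_rot']);show(plan(o['eef_pos'],R,np.array(tp),tR,n,claw));print('max',np.abs(plan(o['eef_pos'],R,np.array(tp),tR,n,claw)[:,:6]).max())
E
python3 - <<'E'
from h import *
o=ctrl.get_obs();print(Rq(o['eef_rot']).as_matrix().round(3))
for s in (1,-1):
    print((Rq(o['eef_rot']).inv()*target_R(-.135,s)).as_rotvec())
goto([.54,.138,.24],target_R(-.135,1),15,.45)
goto([.54,.138,.24],target_R(-.135,-1),15,.45)
E
```

```text
[[ 0.448  0.    -0.894]
 [ 0.894 -0.     0.448]
 [-0.    -1.    -0.   ]]
[ 6.92617759e-06 -3.29838163e-01 -6.33450517e-06]
[8.98716333e-06 2.81175449e+00 9.82660644e-06]
-0.279 -0.044 -0.561 0 -0.183 -0 0.45; -0.292 -0.044 -0.555 0 -0.183 -0 0.45; -0.304 -0.044 -0.548 0 -0.183 -0 0.45; -0.316 -0.044 -0.542 0 -0.183 -0 0.45; -0.328 -0.044 -0.534 0 -0.183 -0 0.45
-0.339 -0.044 -0.527 0 -0.183 -0 0.45; -0.351 -0.044 -0.52 0 -0.183 -0 0.45; -0.362 -0.044 -0.512 0 -0.183 -0 0.45; -0.373 -0.044 -0.504 0 -0.183 -0 0.45; -0.384 -0.044 -0.495 0 -0.183 -0 0.45
-0.395 -0.044 -0.487 0 -0.183 -0 0.45; -0.406 -0.044 -0.478 0 -0.183 -0 0.45; -0.416 -0.044 -0.469 0 -0.183 -0 0.45; -0.426 -0.044 -0.46 0 -0.183 -0 0.45; -0.436 -0.044 -0.45 0 -0.183 -0 0.45
max 0.561155317061464
-0.279 -0.044 -0.561 0 1.562 0 0.45; -0.17 -0.044 -0.603 0 1.562 0 0.45; -0.055 -0.044 -0.625 0 1.562 0 0.45; 0.063 -0.044 -0.624 0 1.562 0 0.45; 0.178 -0.044 -0.601 0 1.562 0 0.45
0.287 -0.044 -0.557 0 1.562 0 0.45; 0.386 -0.044 -0.494 0 1.562 0 0.45; 0.471 -0.044 -0.414 0 1.562 0 0.45; 0.54 -0.044 -0.319 0 1.562 0 0.45; 0.59 -0.044 -0.212 0 1.562 0 0.45
0.619 -0.044 -0.099 0 1.562 0 0.45; 0.627 -0.044 0.018 0 1.562 0 0.45; 0.612 -0.044 0.135 0 1.562 0 0.45; 0.576 -0.044 0.246 0 1.562 0 0.45; 0.52 -0.044 0.35 0 1.562 0 0.45
max 1.5620858279343568
```

Call:
apply_moves(plan="-0.28 -0.045 -0.56 0 -0.183 0 0.45; -0.29 -0.045 -0.555 0 -0.183 0 0.45; -0.3 -0.045 -0.55 0 -0.183 0 0.45; -0.315 -0.045 -0.54 0 -0.183 0 0.45; -0.33 -0.045 -0.535 0 -0.183 0 0.45")

```text
time_s: 1.75
eef_pos: [0.3525, 0.3879, 0.2184]
eef_rot: [0.58, -0.58, -0.404, 0.404]
wrist_force: [0.4, 0.5, 1.2]
opening: 0.455
```

Call:
apply_moves(plan="-0.34 -0.045 -0.525 0 -0.183 0 0.45; -0.35 -0.045 -0.52 0 -0.183 0 0.45; -0.36 -0.045 -0.51 0 -0.183 0 0.45; -0.375 -0.045 -0.505 0 -0.183 0 0.45; -0.385 -0.045 -0.495 0 -0.183 0 0.45")

```text
time_s: 2.25
eef_pos: [0.4466, 0.2624, 0.2298]
eef_rot: [-0.557, 0.557, 0.436, -0.435]
wrist_force: [-0.5, 0.3, 0.5]
opening: 0.448
```

Call:
apply_moves(plan="-0.395 -0.045 -0.485 0 -0.183 0 0.45; -0.405 -0.045 -0.48 0 -0.183 0 0.45; -0.415 -0.045 -0.47 0 -0.183 0 0.45; -0.425 -0.045 -0.46 0 -0.183 0 0.45; -0.435 -0.045 -0.45 0 -0.183 0 0.45")

```text
time_s: 2.75
eef_pos: [0.5407, 0.1372, 0.2409]
eef_rot: [-0.532, 0.533, 0.465, -0.465]
wrist_force: [-0.1, 0.4, -0.2]
opening: 0.451
```

```bash
python3 - <<'E'
from h import *
k=ctrl.get_calibration('wrist');im=ctrl.camera('wrist');np.savez('w1.npz',im=im,**k)
o=ctrl.get_obs();print(o['eef_pos'],o['q'],o['opening'],o['time_s'],-k['R'].T@k['t'])
S=[((.578,.1735,-.135),rack_lines(),(0,0,255)),((.443,-.084,-.145),block_lines(),(255,0,0)),((.440,-.083,-.145),tall_lines(),(0,200,0))]
cv2.imwrite('pics/w1.png',im[:,:,::-1])
overlay(im,k,S,(0,640,0,400),1,'pics/w1o.png',True)
E
```

```text
[0.54355417 0.13341834 0.24131356] [ 0.03021723  0.11748443  1.6086441  -0.00255148  1.41285487 -1.40394639] 0.4501094668476744 2.8 [0.46601443 0.14717286 0.40767552]
```

View pics/w1.png

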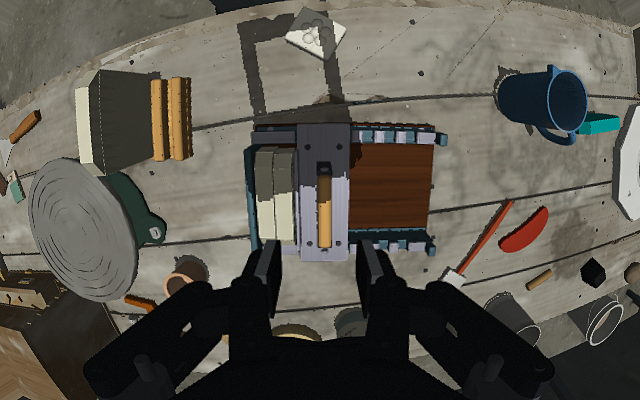

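View pics/w1o.png

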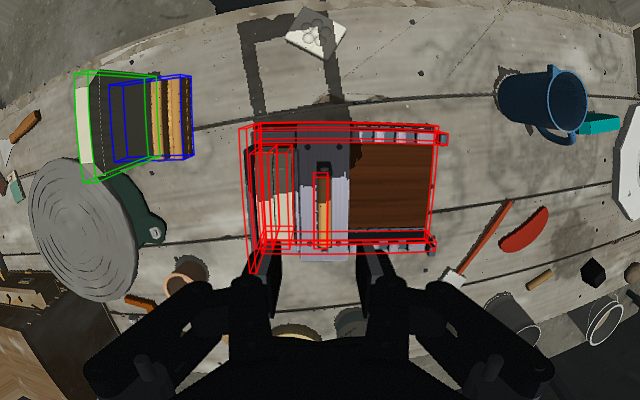

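The wrist view shows the rack square in the frame, with the grip bar at px (324, 176–247) and the bat and block at upper left. Next I'll zoom in and fit.

```bash
python3 - <<'E'
from h import *
k=ctrl.get_calibration('wrist');im=ctrl.camera('wrist');np.savez('w1.npz',im=im,**k)
S=[((.578,.1775,-.137),rack_lines(),(0,0,255))]
overlay(im,k,S,(235,450,110,270),3.6,'pics/w1z.png',True)
overlay(im,k,[],(235,450,110,270),3.6,'pics/w1n.png',True)
E
```

```text
(no output)
```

View pics/w1z.png

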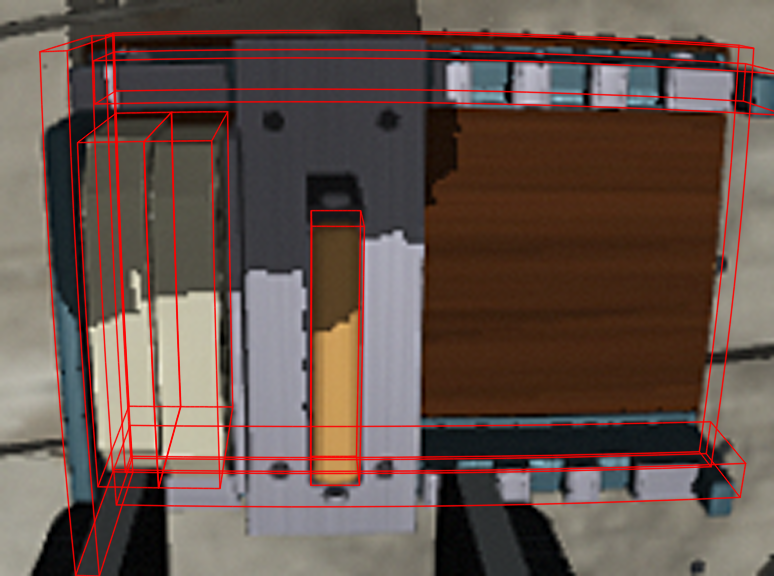

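View pics/w1n.png

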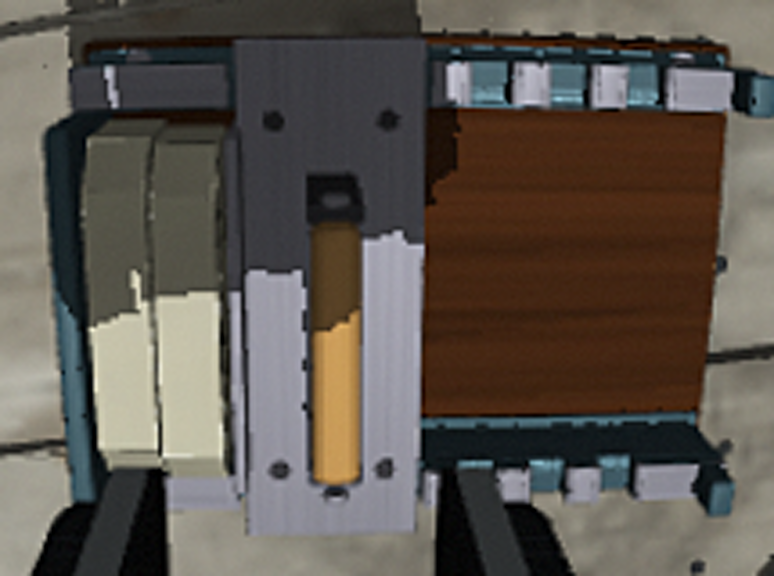

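The fit is tight on the bar, rails and bats, so the rack pose is (0.578, 0.1775, yaw −0.137).

```bash
python3 - <<'E'
from h import *
o=ctrl.get_obs();print(o['eef_pos'],o['wrist_force'])
goto([.5727,.1389,.101],target_R(-.137),10,.45)
E
```

```text
[0.54216382 0.13533341 0.24103539] [ 0.14700136  0.53942612 -0.64580874]
0.016 0.28 -0.059 0.001 -0.001 -0.001 0.45; 0.016 0.28 -0.059 0.001 -0.001 -0.001 0.45; 0.016 0.28 -0.059 0.001 -0.001 -0.001 0.45; 0.016 0.28 -0.059 0.001 -0.001 -0.001 0.45; 0.016 0.28 -0.059 0.001 -0.001 -0.001 0.45
0.016 0.28 -0.059 0.001 -0.001 -0.001 0.45; 0.016 0.28 -0.059 0.001 -0.001 -0.001 0.45; 0.016 0.28 -0.059 0.001 -0.001 -0.001 0.45; 0.015 0.28 -0.059 0.001 -0.001 -0.001 0.45; 0.015 0.28 -0.059 0.001 -0.001 -0.001 0.45
max 0.2801493135741168
```

Call:
apply_moves(plan="0.015 0.28 -0.118 0 0 0 0.45; 0.015 0.28 -0.118 0 0 0 0.45; 0.015 0.28 -0.118 0 0 0 0.45; 0.015 0.28 -0.118 0 0 0 0.45; 0.015 0.2 -0.118 0 0 0 0.45")

```text
time_s: 3.35
eef_pos: [0.5692, 0.1387, 0.1723]
eef_rot: [0.533, -0.532, -0.465, 0.466]
wrist_force: [-0.0, -0.7, 2.1]
opening: 0.449
```

```bash
python3 - <<'E'
from h import *
k=ctrl.get_calibration('wrist');im=ctrl.camera('wrist')
o=ctrl.get_obs();print(o['eef_pos'],o['wrist_force'],o['dq'].round(3))
goto([.5727,.1389,.101],target_R(-.137),5,.45)
S=[((.578,.1775,-.137),rack_lines(),(0,0,255))]
overlay(im,k,S,(200,440,80,260),3.2,'pics/w2.png',True)
E
```

```text
[0.56923587 0.13834771 0.17107674] [-1.09094307 -0.17871309 -2.60527296] [-0.002 -0.027  0.007 -0.003  0.046  0.002]
0.004 0.28 -0.014 -0.006 0.003 -0.001 0.45; 0.004 0.28 -0.014 -0.006 0.003 -0.001 0.45; 0.004 0.28 -0.014 -0.006 0.003 -0.001 0.45; 0.004 0.28 -0.014 -0.006 0.003 -0.001 0.45; 0.004 0.28 -0.014 -0.006 0.003 -0.001 0.45
max 0.2802964085490421
```

View pics/w2.png

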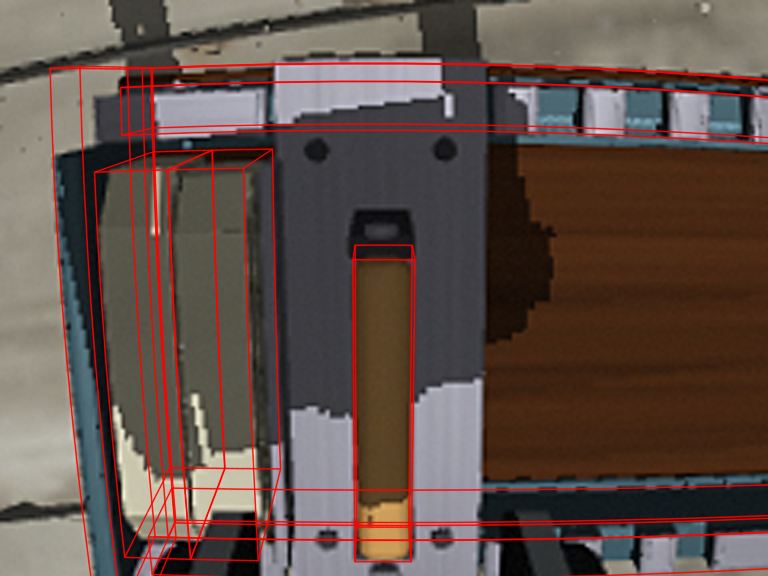

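The bar outline still matches at close range. Now I'll descend and close.

Call:
apply_moves(plan="0.004 0.28 -0.015 0 0 0 0.45; 0.004 0.28 -0.015 0 0 0 0.45; 0.004 0.28 -0.015 0 0 0 0.45; 0.004 0.28 -0.015 0 0 0 0.45; 0.004 0.26 -0.015 0 0 0 0.45")

```text
time_s: 3.9
eef_pos: [0.5733, 0.1386, 0.1043]
eef_rot: [0.533, -0.533, -0.465, 0.465]
wrist_force: [-0.0, 0.4, 0.6]
opening: 0.452
```

Call:
apply_moves(plan="0 0 0 0 0 0 0.1; 0 0 0 0 0 0 0; 0 0 0 0 0 0 0; 0 0 0 0 0 0 0; 0 0 0 0 0 0 0")

```text
time_s: 4.4
eef_pos: [0.5741, 0.1386, 0.1065]
eef_rot: [-0.532, 0.533, 0.465, -0.465]
wrist_force: [0.0, -0.0, -1.4]
opening: 0.002
```

The fingers shut fully (0.002), although the bar should have stopped them at about 0.16. I'll look.

```bash
python3 - <<'E'
from h import *
k=ctrl.get_calibration('wrist');im=ctrl.camera('wrist')
o=ctrl.get_obs();print(o['eef_pos'],o['wrist_force'],o['dq'].round(3),o['opening'])
S=[((.578,.1775,-.137),rack_lines(),(0,0,255))]
overlay(im,k,[],(140,500,40,310),2.2,'pics/w3.png',True)
im=ctrl.camera('scene');overlay(im,ctrl.get_calibration('scene'),S,(300,420,180,300),5,'pics/s3.png')
o=ctrl.get_obs();print(o['eef_pos'],o['opening'])
E
```

```text
[0.57399969 0.13862943 0.10634813] [-0.23729664 -0.11678204  0.68458991] [ 0.002  0.003  0.002 -0.    -0.002 -0.001] -0.0008391323488949754
[0.57389071 0.13860628 0.10619744] -0.0026294663701273723
```

View pics/w3.png

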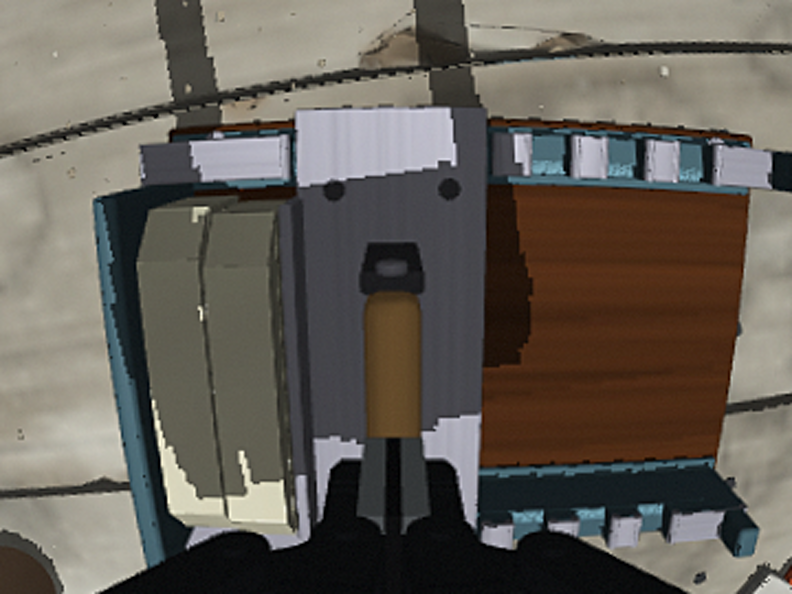

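View pics/s3.png

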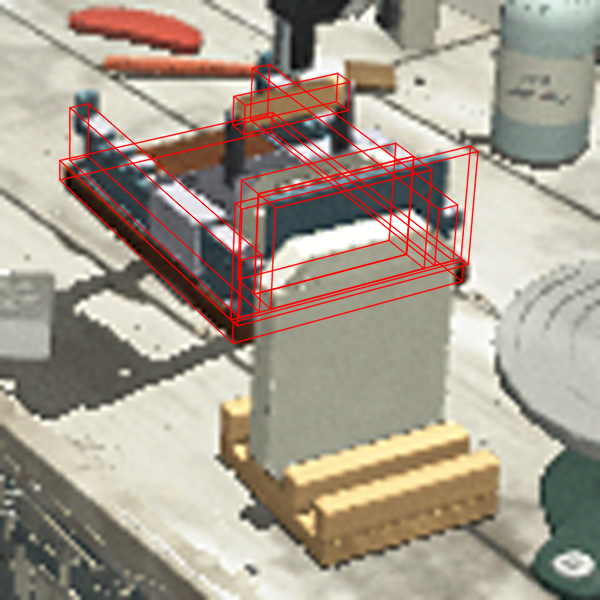

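The scene view has the fingertips behind or above the bar rather than around it. I'll triangulate where they really are.

```bash
python3 - <<'E'
from h import *
o=ctrl.get_obs();p=o['eef_pos'];R=Rq(o['eef_rot']);print(p,R.as_matrix().round(3),getattr(ctrl,'tcp_to_tips',None))
s=ctrl.get_calibration('scene');w=ctrl.get_calibration('wrist')
tip=p+R.apply([0,.011,0]);print('tip',tip)
for n,q in (('tcp',p),('tip',tip)):
    a=proj(s,q)[0];b=proj(w,q,True)[0];print(n,'scene',a,'zoom',(a-[300,180])*5,'wrist',b,'zoom',(b-[140,40])*2.2)
print('bar ctr scene zoom',(proj(s,[.5727,.1389,.109])[0]-[300,180])*5)
a=ctrl.camera('scene');cv2.imwrite('pics/s3b.png',cv2.resize(a[100:260,270:430,::-1],None,fx=4,fy=4,interpolation=cv2.INTER_CUBIC))
E
```

```text
[0.57389071 0.13860628 0.10619744] [[ 0.135  0.001 -0.991]
 [ 0.991  0.     0.135]
 [ 0.    -1.    -0.001]] 0.011
tip [0.57389966 0.13860659 0.09519745]
tcp scene [358.12318304 200.94814019] zoom [290.61591521 104.74070097] wrist [318.47282167 235.22284346] zoom [392.64020768 429.4902556 ]
tip scene [357.97320634 204.08723418] zoom [289.86603168 120.43617092] wrist [318.45377631 227.95752164] zoom [392.59830787 413.50654761]
bar ctr scene zoom [289.03607757 101.02044374]
```

View pics/s3b.png

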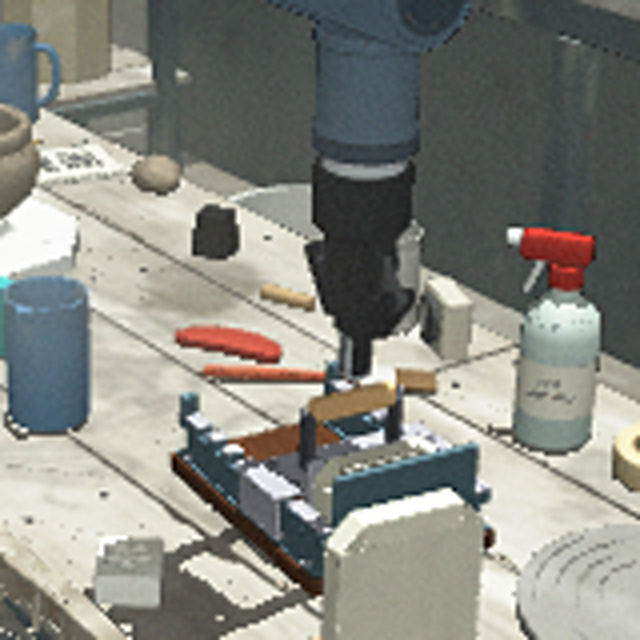

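```bash
python3 - <<'E'
from h import *
s=ctrl.get_calibration('scene');w=ctrl.get_calibration('wrist')
c1,d1=ray(s,359.5,193.8);c2,d2=ray(w,319.8,40+437/2.2,True)
A=np.c_[d1,-d2];x=np.linalg.lstsq(A,c2-c1,rcond=None)[0]
print(c1+d1*x[0],c2+d2*x[1])
a=ctrl.camera('scene');cv2.imwrite('pics/s3c.png',cv2.resize(a[165:225,320:400,::-1],None,fx=9,fy=9,interpolation=cv2.INTER_CUBIC))
E
```

```text
[0.5753182  0.13535136 0.13188816] [0.56625476 0.14029868 0.12741497]
```

View pics/s3c.png

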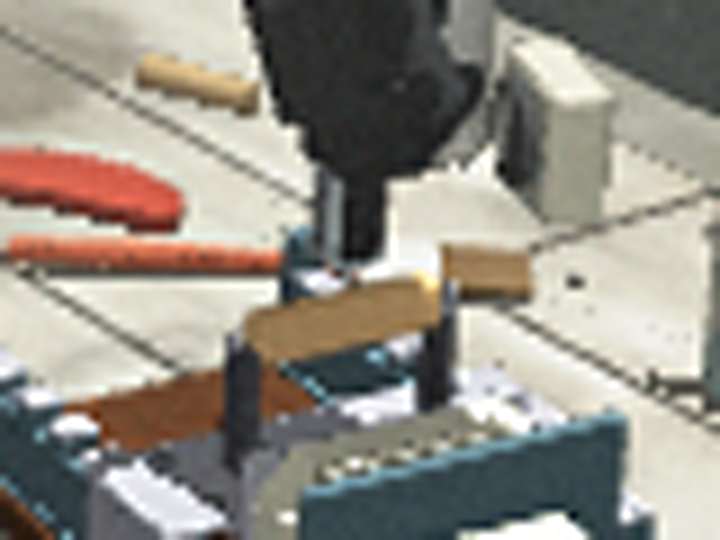

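The shut tips are clearly above the bar. Triangulation puts them at z ≈ 0.13, while the state says 0.095, so the reported tool height is about 34 mm too low. I'll trust the pictures, reopen, go down in stages, and check again.

Call:
apply_moves(plan="0 0 0 0 0 0 0.45; 0 0 0 0 0 0 0.45; 0 0.1 0 0 0 0 0.45; 0 0.15 0 0 0 0 0.45; 0 0.15 0 0 0 0 0.45")

```text
time_s: 5.1
eef_pos: [0.5734, 0.1386, 0.0848]
eef_rot: [0.533, -0.533, -0.465, 0.465]
wrist_force: [-0.6, -1.2, 0.4]
opening: 0.454
```

```bash
python3 - <<'E'
from h import *
o=ctrl.get_obs();print(o['eef_pos'],o['wrist_force'],o['q'])
w=ctrl.get_calibration('wrist');print(-w['R'].T@w['t'])
im=ctrl.camera('wrist');overlay(im,w,[],(140,500,40,310),2.2,'pics/w4.png',True)
a=ctrl.camera('scene');cv2.imwrite('pics/s4.png',cv2.resize(a[165:225,320:400,::-1],None,fx=9,fy=9,interpolation=cv2.INTER_CUBIC))
E
```

```text
[0.57336927 0.1385692  0.08484756] [-0.62402098 -1.18029234  0.35924961] [ 3.60803974e-02  3.48368300e-01  1.66412594e+00 -1.25251156e-05
  1.12957674e+00 -1.39931742e+00]
[0.49879635 0.14858472 0.251667  ]
```

View pics/w4.png

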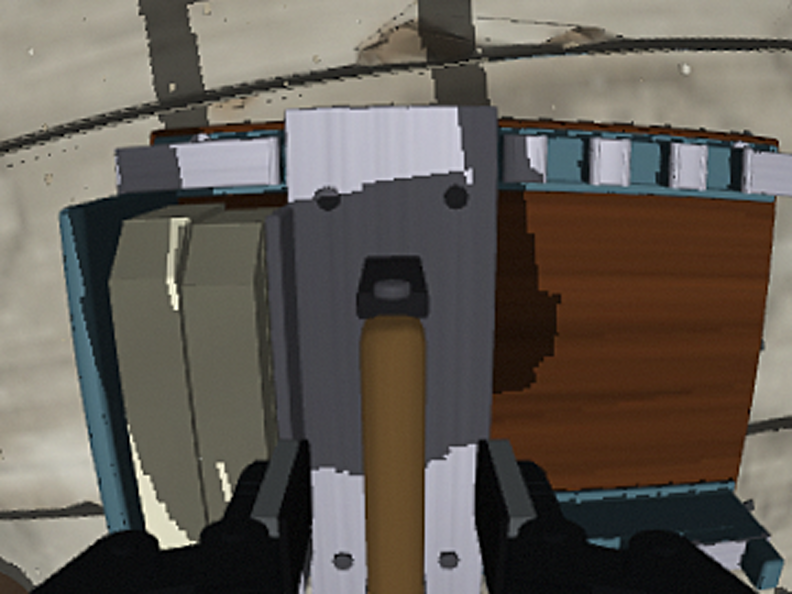

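View pics/s4.png

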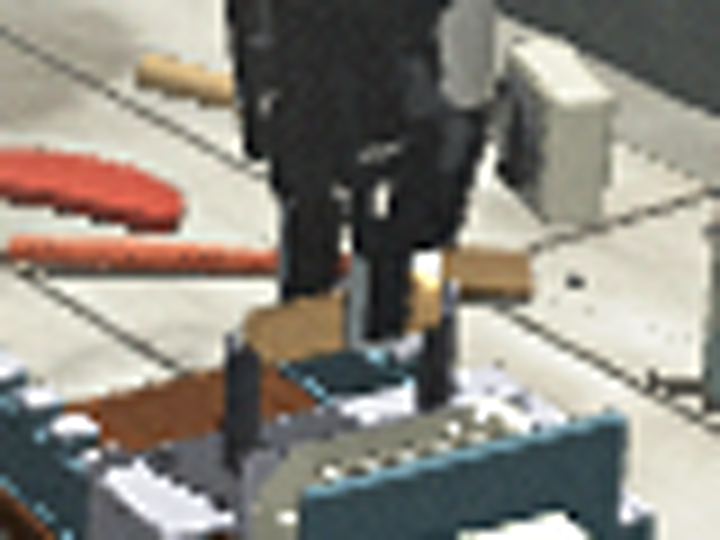

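```bash
python3 - <<'E'
from h import *
s=ctrl.get_calibration('scene')
for z in (.07,.08,.09,.1,.11):
    print(z,((proj(s,[[.571,.118,z],[.571,.12,z]])-[320,165])*9).round().tolist())
E
```

```text
0.07 [[369.0, 441.0], [366.0, 438.0]]
0.08 [[371.0, 415.0], [367.0, 413.0]]
0.09 [[372.0, 389.0], [368.0, 387.0]]
0.1 [[373.0, 364.0], [370.0, 361.0]]
0.11 [[375.0, 338.0], [371.0, 335.0]]
```

The near finger's tip is at z ≈ 0.11, halfway down the bar. I'll go 15 mm deeper and close.

Call:
apply_moves(plan="0 0.15 0 0 0 0 0.45; 0 0.13 0 0 0 0 0.45; 0 0 0 0 0 0 0.1; 0 0 0 0 0 0 0; 0 0 0 0 0 0 0")

```text
time_s: 5.7
eef_pos: [0.5734, 0.1386, 0.0715]
eef_rot: [0.533, -0.533, -0.465, 0.465]
wrist_force: [-0.2, -0.2, -3.8]
opening: 0.146
```

Call:
apply_moves(plan="0 0 0 0 0 0 0; 0 0 0 0 0 0 0; 0 0 0 0 0 0 0; 0 0 0 0 0 0 0; 0 0 0 0 0 0 0")

```text
time_s: 6.2
eef_pos: [0.5736, 0.1386, 0.0717]
eef_rot: [0.533, -0.533, -0.465, 0.465]
wrist_force: [1.2, 0.9, -2.5]
opening: 0.15
```

```bash
python3 - <<'E'
from h import *
o=ctrl.get_obs();print(o['eef_pos'],o['wrist_force'],o['opening'])
w=ctrl.get_calibration('wrist')
im=ctrl.camera('wrist');overlay(im,w,[],(140,500,40,310),2.2,'pics/w5.png',True)
a=ctrl.camera('scene');cv2.imwrite('pics/s5.png',cv2.resize(a[165:225,320:400,::-1],None,fx=9,fy=9,interpolation=cv2.INTER_CUBIC))
E
```

```text
[0.57358498 0.13858405 0.07170809] [ 1.23824929  0.90304532 -2.46917786] 0.1500138978285668
```

View pics/w5.png

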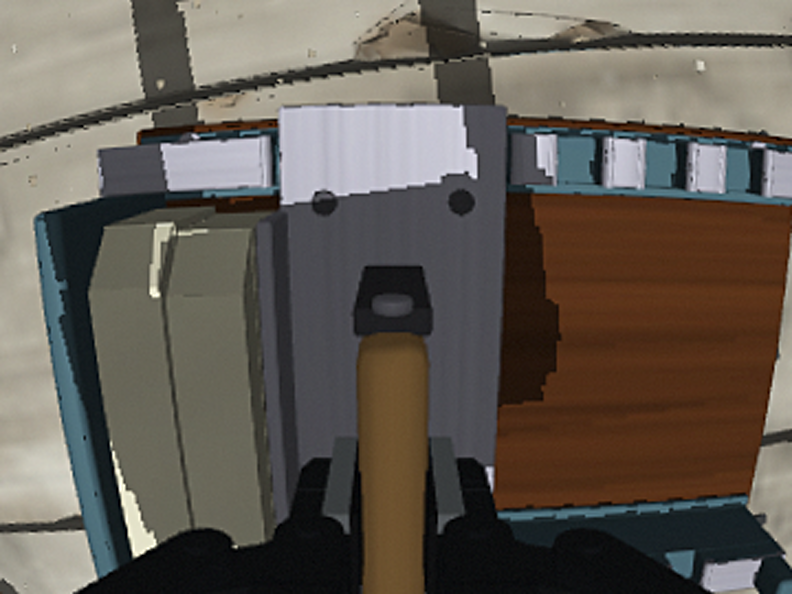

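View pics/s5.png

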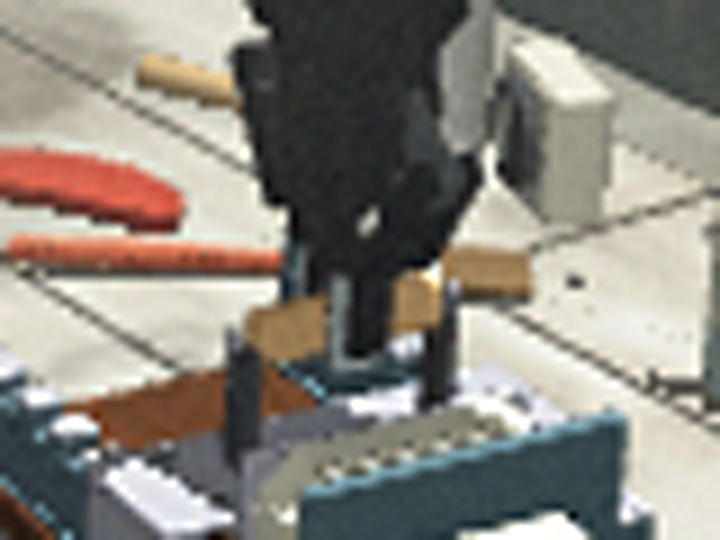

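The bar is gripped at opening 0.15, and the tips straddle it in both views. I'll lift 14 mm and then check.

Call:
apply_moves(plan="0 -0.1 0 0 0 0 0; 0 -0.1 0 0 0 0 0; 0 -0.08 0 0 0 0 0; 0 0 0 0 0 0 0; 0 0 0 0 0 0 0")

```text
time_s: 6.8
eef_pos: [0.5738, 0.1386, 0.086]
eef_rot: [-0.533, 0.533, 0.465, -0.465]
wrist_force: [0.7, -0.1, -4.0]
opening: 0.148
```

```bash
python3 - <<'E'
from h import *
o=ctrl.get_obs();print(o['eef_pos'],o['wrist_force'],o['opening'])
w=ctrl.get_calibration('wrist')
im=ctrl.camera('wrist');overlay(im,w,[((.578,.1775,-.137),rack_lines(-39,14),(0,0,255))],(140,500,40,310),2.2,'pics/w6.png',True)
a=ctrl.camera('scene');cv2.imwrite('pics/s6.png',cv2.resize(a[185:255,315:400,::-1],None,fx=9,fy=8,interpolation=cv2.INTER_CUBIC))
E
```

```text
[0.57377447 0.1385847  0.08602453] [ 0.65460108 -0.14747371 -3.95783406] 0.14786748004938283
```

View pics/w6.png

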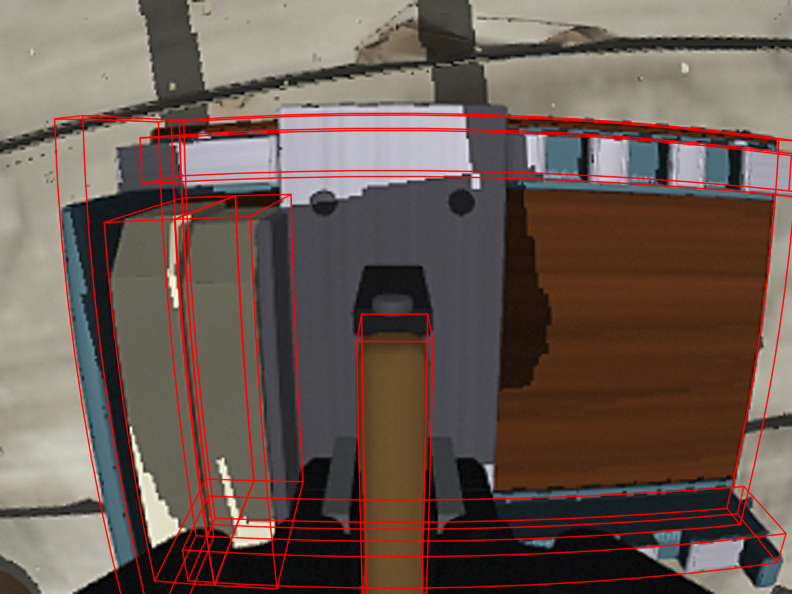

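View pics/s6.png

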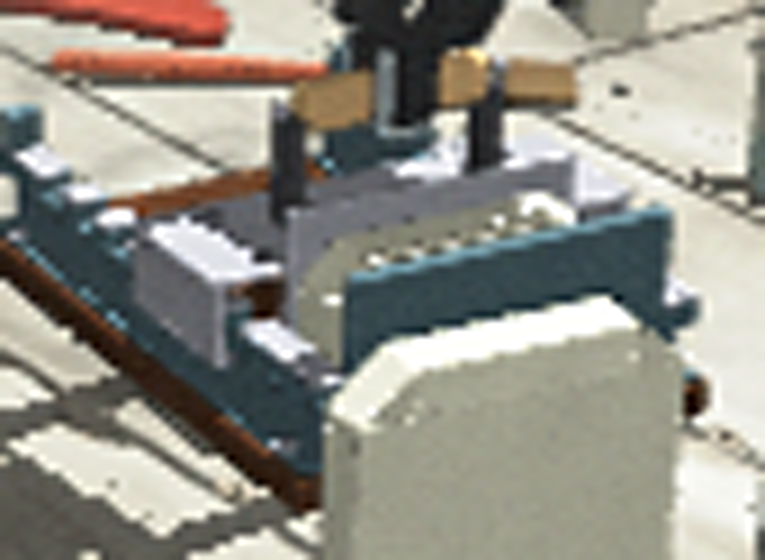

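The stop rose with the gripper: its cheek is clear of the rail top and the force is about 4 N. Now I'll shift one notch.

Call:
apply_moves(plan="0.17 0 0 0 0 0 0; 0.18 0 0 0 0 0 0; 0.17 0 0 0 0 0 0; 0 0 0 0 0 0 0; 0 0 0 0 0 0 0")

```text
time_s: 7.4
eef_pos: [0.577, 0.1649, 0.0856]
eef_rot: [-0.532, 0.532, 0.465, -0.465]
wrist_force: [0.4, 0.0, -3.3]
opening: 0.149
```

```bash
python3 - <<'E'
from h import *
o=ctrl.get_obs();print(o['eef_pos'],o['wrist_force'],o['opening'])
print('moved along rack y', (o['eef_pos']-[.5738,.1386,.086])@[.1366,.9906,0])
w=ctrl.get_calibration('wrist')
im=ctrl.camera('wrist');overlay(im,w,[((.578,.1775,-.137),rack_lines(-13,14),(0,0,255))],(140,500,40,310),2.2,'pics/w7.png',True)
E
```

```text
[0.5770187  0.16485259 0.08561089] [ 0.3812688   0.04774883 -3.33918679] 0.1486456397268175
moved along rack y 0.026445490072201684
```

View pics/w7.png

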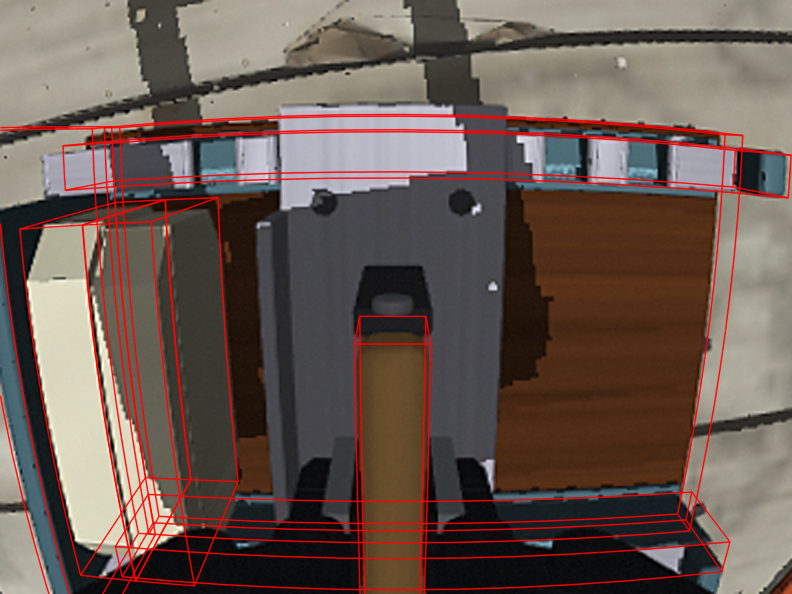

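It moved 26.4 mm. I'll lower it and release.

Call:
apply_moves(plan="0 0.09 0 0 0 0 0; 0 0.1 0 0 0 0 0; 0 0.1 0 0 0 0 0; 0 0 0 0 0 0 0; 0 0 0 0 0 0 0")

```text
time_s: 7.95
eef_pos: [0.5772, 0.1643, 0.0714]
eef_rot: [-0.533, 0.533, 0.465, -0.465]
wrist_force: [-0.8, -0.4, 1.2]
opening: 0.147
```

Call:
apply_moves(plan="0 0 0 0 0 0 0.3; 0 0 0 0 0 0 0.45; 0 0 0 0 0 0 0.45; 0 0 0 0 0 0 0.45; 0 -0.2 0 0 0 0 0.45")

```text
time_s: 8.45
eef_pos: [0.5759, 0.1642, 0.0801]
eef_rot: [0.533, -0.532, -0.464, 0.466]
wrist_force: [0.5, 1.0, 0.2]
opening: 0.448
```

Call:
apply_moves(plan="0 -0.4 0 0 0 0 0.45; 0 -0.5 0 0 0 0 0.45; 0 -0.5 0 0 0 0 0.45; 0 -0.4 0 0 0 0 0.45; 0 0 0 0 0 0 0.45")

```text
time_s: 8.95
eef_pos: [0.5796, 0.1647, 0.1757]
eef_rot: [-0.531, 0.534, 0.467, -0.463]
wrist_force: [-0.1, 0.3, 0.8]
opening: 0.449
```

```bash
python3 - <<'E'
from h import *
w=ctrl.get_calibration('wrist')
im=ctrl.camera('wrist');overlay(im,w,[((.578,.1775,-.137),rack_lines(-13,0),(0,0,255))],(200,460,80,280),3,'pics/w8.png',True)
a=ctrl.camera('scene');cv2.imwrite('pics/s8.png',cv2.resize(a[185:255,315:400,::-1],None,fx=9,fy=8,interpolation=cv2.INTER_CUBIC))
o=ctrl.get_obs();print(o['eef_pos'],o['wrist_force'],o['opening'])
E
```

```text
[0.57733722 0.16439103 0.17170426] [-0.66174878  0.30184968 -1.07387191] 0.4453925037742487
```

View pics/w8.png

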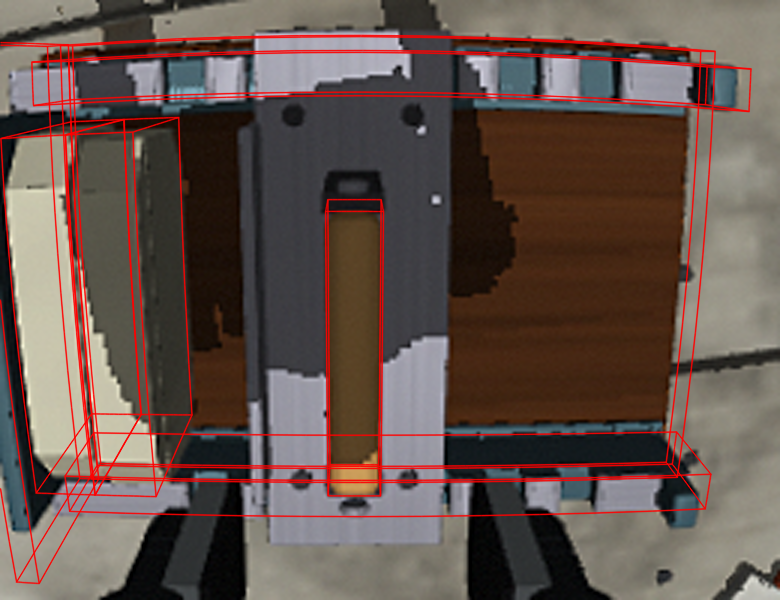

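View pics/s8.png

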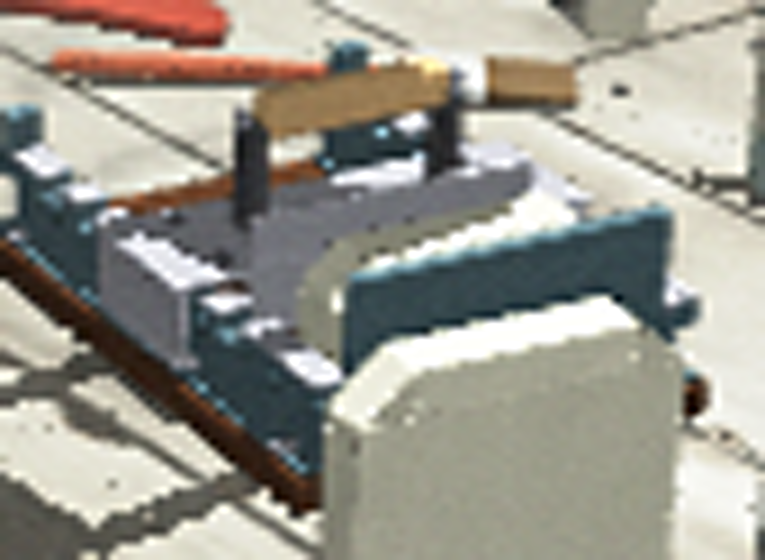

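The bar sits exactly on the model of the stop seated at y = −13, and the scene view agrees. Next is the tall bat.

```bash
python3 - <<'E'
from h import *
goto([.42,-.083,.225],target_R(-.14),10,.5)
E
```

```text
-0.533 -0.107 0.245 0.001 0.004 0 0.5; -0.533 -0.107 0.245 0.001 0.004 0 0.5; -0.533 -0.107 0.244 0.001 0.004 0 0.5; -0.533 -0.107 0.244 0.001 0.004 0 0.5; -0.533 -0.107 0.244 0.001 0.004 0 0.5
-0.533 -0.107 0.244 0.001 0.004 0 0.5; -0.533 -0.107 0.243 0.001 0.004 0 0.5; -0.534 -0.107 0.243 0.001 0.004 0 0.5; -0.534 -0.107 0.243 0.001 0.004 0 0.5; -0.534 -0.107 0.243 0.001 0.004 0 0.5
max 0.5337360767668915
```

Call:
apply_moves(plan="-0.45 -0.2 0.2 0 0 0 0.5; -0.55 -0.2 0.25 0 0 0 0.5; -0.55 -0.2 0.25 0 0 0 0.5; -0.55 -0.2 0.25 0 0 0 0.5; -0.55 -0.17 0.25 0 0 0 0.5")

```text
time_s: 9.55
eef_pos: [0.4982, 0.0404, 0.2185]
eef_rot: [0.533, -0.532, -0.465, 0.466]
wrist_force: [0.5, -0.3, 0.9]
opening: 0.497
```

Call:
apply_moves(plan="-0.55 -0.05 0.25 0 0 0 0.5; -0.55 -0.05 0.25 0 0 0 0.5; -0.55 0 0.25 0 0 0 0.5; -0.55 0 0.25 0 0 0 0.5; -0.48 0 0.24 0 0 0 0.5")

```text
time_s: 10.05
eef_pos: [0.4187, -0.0839, 0.2232]
eef_rot: [0.534, -0.532, -0.465, 0.465]
wrist_force: [0.4, -0.1, 0.0]
opening: 0.5
```

```bash
python3 - <<'E'
from h import *
ctrl.camera('wrist')
w=ctrl.get_calibration('wrist');o=ctrl.get_obs()
im=ctrl.camera('wrist');np.savez('w9.npz',im=im,**w)
print(o['eef_pos'],o['dq'].round(3))
overlay(im,w,[((.443,-.084,-.145),block_lines(),(255,0,0)),((.440,-.083,-.145),tall_lines(),(0,200,0))],(200,440,60,260),3.2,'pics/w9.png',True)
E
```

```text
[ 0.41720228 -0.0861395   0.22316546] [ 0.057  0.025 -0.026  0.026 -0.007  0.118]
```

View pics/w9.png

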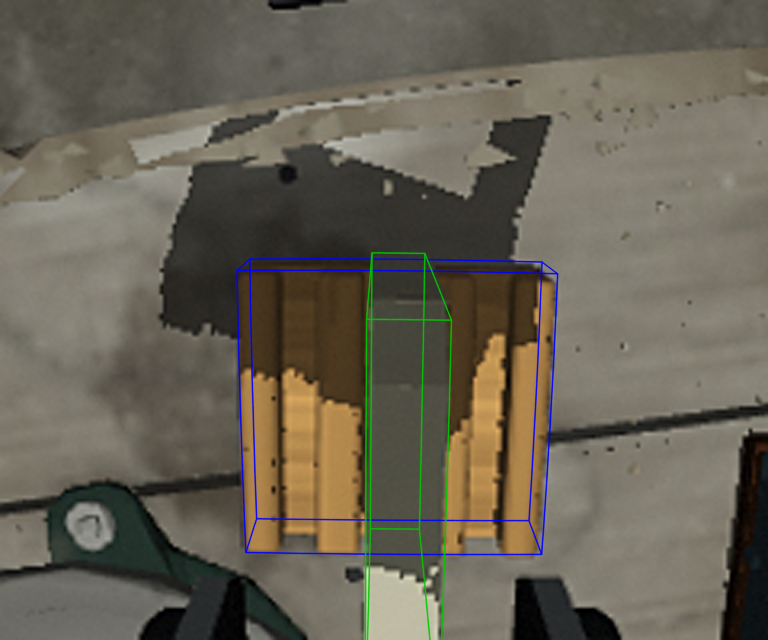

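```bash
python3 - <<'E'
from h import *
d=np.load('w9.npz');w={k:d[k] for k in('intrinsics','R','t')}
def f(v):
    dx,c=v
    P=place((.440+dx*.989,-.083-dx*.143,-.145),[[-.056,0,.160-c],[-.056+c,0,.16]])
    q=(proj(w,P,True)-[200,60])*3.2;return q[:,1]-[301,385]
from scipy.optimize import least_squares
r=least_squares(f,[0,.018],x_scale=.01);print(r.x,r.fun)
w=ctrl.get_calibration('wrist');im=ctrl.camera('wrist')
overlay(im,w,[((.440,-.083,-.145),tall_lines(),(0,200,0))],(240,400,100,260),3.7,'pics/w10.png',True)
o=ctrl.get_obs();print(o['eef_pos'],o['dq'].round(3))
E
```

```text
[-0.00127534  0.01753595] [1.70530257e-13 0.00000000e+00]
[ 0.41920332 -0.08377888  0.22355176] [ 0.04   0.013 -0.02   0.011 -0.002  0.019]
```

View pics/w10.png

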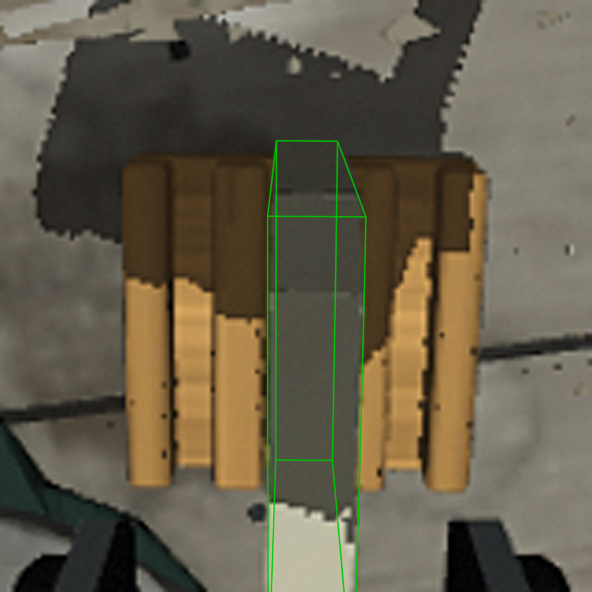

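The fit is good: the tall bat is at (0.439, −0.083, yaw −0.145). I'll go down over it with the height correction, so the tips end at about z = 0.12 (reported TCP 0.096).

```bash
python3 - <<'E'
from h import *
goto([.439,-.083,.096],target_R(-.145),10,.5)
E
```

```text
0.007 0.255 -0.039 -0.002 0.005 0.001 0.5; 0.007 0.255 -0.039 -0.002 0.005 0.001 0.5; 0.007 0.255 -0.039 -0.002 0.005 0.001 0.5; 0.007 0.255 -0.039 -0.002 0.005 0.001 0.5; 0.007 0.255 -0.039 -0.002 0.005 0.001 0.5
0.007 0.255 -0.039 -0.002 0.005 0.001 0.5; 0.007 0.255 -0.039 -0.002 0.005 0.001 0.5; 0.007 0.255 -0.039 -0.002 0.005 0.001 0.5; 0.007 0.255 -0.039 -0.002 0.005 0.001 0.5; 0.007 0.255 -0.039 -0.002 0.005 0.001 0.5
max 0.25509672800189903
```

Call:
apply_moves(plan="0.015 0.2 -0.078 0 0.01 0 0.5; 0.015 0.2 -0.078 0 0.01 0 0.5; 0.015 0.2 -0.078 0 0.01 0 0.5; 0.015 0.2 -0.078 0 0.01 0 0.5; 0.01 0.2 -0.078 0 0.01 0 0.5")

```text
time_s: 10.7
eef_pos: [0.4403, -0.0818, 0.1734]
eef_rot: [0.534, -0.533, -0.464, 0.464]
wrist_force: [0.1, -0.5, 0.3]
opening: 0.499
```

```bash
python3 - <<'E'
from h import *
w=ctrl.get_calibration('wrist');im=ctrl.camera('wrist')
overlay(im,w,[((.439,-.083,-.145),tall_lines(),(0,200,0))],(200,440,80,280),3,'pics/w11.png',True)
o=ctrl.get_obs();print(o['eef_pos'],o['wrist_force'])
goto([.439,-.083,.096],target_R(-.145),5,.5)
E
```

```text
[ 0.43977586 -0.08162246  0.17188475] [-1.17410056 -0.29587453 -1.875806  ]
-0.006 0.304 0.001 -0.005 0.007 0.002 0.5; -0.006 0.304 0.002 -0.005 0.007 0.002 0.5; -0.006 0.304 0.002 -0.005 0.007 0.002 0.5; -0.006 0.304 0.002 -0.005 0.007 0.002 0.5; -0.006 0.304 0.002 -0.005 0.007 0.002 0.5
max 0.30353899969156095
```

View pics/w11.png

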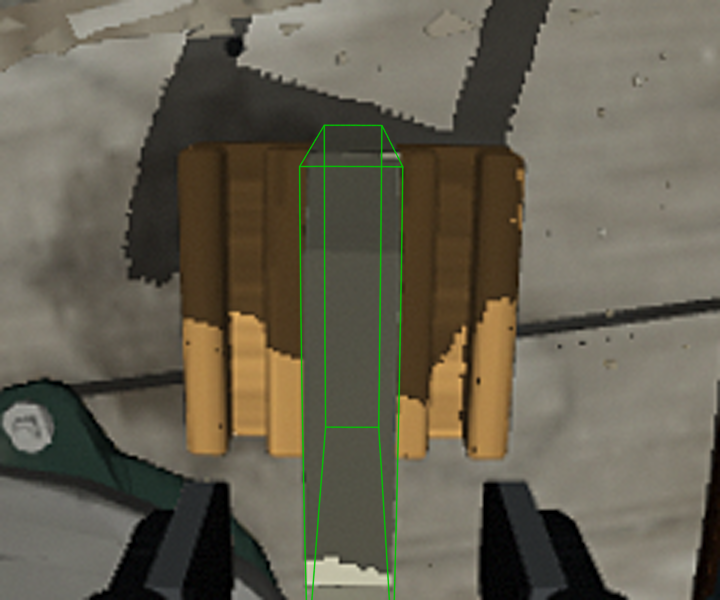

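Call:
apply_moves(plan="-0.005 0.3 0 0 0.007 0 0.5; -0.005 0.3 0 0 0.007 0 0.5; -0.005 0.3 0 0 0.007 0 0.5; -0.005 0.3 0 0 0.007 0 0.5; -0.005 0.3 0 0 0.007 0 0.5")

```text
time_s: 11.25
eef_pos: [0.44, -0.0836, 0.099]
eef_rot: [0.535, -0.535, -0.462, 0.462]
wrist_force: [0.9, 0.4, -0.1]
opening: 0.504
```

Call:
apply_moves(plan="0 0 0 0 0 0 0.5; 0 0 0 0 0 0 0.1; 0 0 0 0 0 0 0; 0 0 0 0 0 0 0; 0 0 0 0 0 0 0")

```text
time_s: 11.75
eef_pos: [0.4406, -0.0839, 0.1005]
eef_rot: [-0.534, 0.536, 0.463, -0.462]
wrist_force: [0.7, -0.1, 1.2]
opening: 0.221
```

Call:
apply_moves(plan="0 0 0 0 0 0 0; 0 0 0 0 0 0 0; 0 -0.05 0 0 0 0 0; 0 -0.05 0 0 0 0 0; 0 0 0 0 0 0 0")

```text
time_s: 12.25
eef_pos: [0.4393, -0.0835, 0.1044]
eef_rot: [0.535, -0.535, -0.462, 0.463]
wrist_force: [0.2, 0.8, -5.6]
opening: 0.225
```

```bash
python3 - <<'E'
from h import *
w=ctrl.get_calibration('wrist');im=ctrl.camera('wrist')
o=ctrl.get_obs();print(o['eef_pos'],o['wrist_force'],o['opening'])
overlay(im,w,[((.439,-.083,-.145),[(a+[0,0,.005],b+[0,0,.005]) for a,b in tall_lines()],(0,200,0))],(200,440,80,280),3,'pics/w12.png',True)
a=ctrl.camera('scene');cv2.imwrite('pics/s12.png',cv2.resize(a[180:300,330:430,::-1],None,fx=5,fy=5,interpolation=cv2.INTER_CUBIC))
E
```

```text
[ 0.43937399 -0.08350572  0.10433683] [ 0.15073523  0.61196553 -3.85197159] 0.21795250932538868
```

View pics/w12.png

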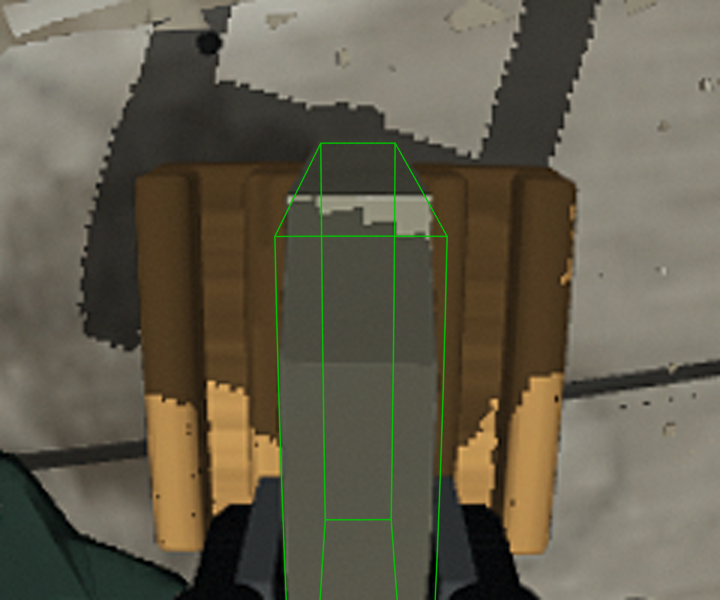

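View pics/s12.png

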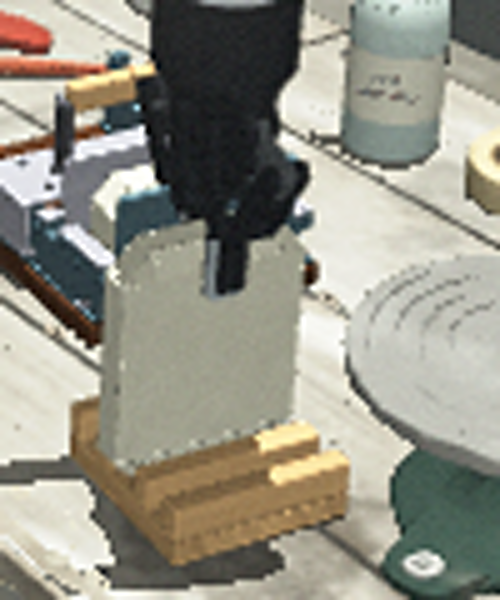

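The bat is gripped (opening 0.22) and hanging free, with about 4 N on the wrist. I'll lift it clear and carry it across.

Call:
apply_moves(plan="0 -0.3 0 0 0 0 0; 0 -0.45 0 0 0 0 0; 0 -0.5 0 0 0 0 0; 0 -0.5 0 0 0 0 0; 0 -0.4 0 0 0 0 0")

```text
time_s: 12.85
eef_pos: [0.4399, -0.0837, 0.2133]
eef_rot: [-0.535, 0.535, 0.462, -0.462]
wrist_force: [0.6, 0.0, -4.2]
opening: 0.226
```

```bash
python3 - <<'E'
from h import *
goto([.5700,.1180,.215],target_R(-.137),10,0)
E
```

```text
0.437 -0.003 -0.199 0 -0.007 -0 0; 0.437 -0.003 -0.199 0 -0.007 -0 0; 0.437 -0.003 -0.2 0 -0.007 -0 0; 0.436 -0.003 -0.2 0 -0.007 -0 0; 0.436 -0.003 -0.2 0 -0.007 -0 0
0.436 -0.003 -0.201 0 -0.007 -0 0; 0.436 -0.003 -0.201 0 -0.007 -0 0; 0.436 -0.003 -0.202 0 -0.007 -0 0; 0.436 -0.003 -0.202 0 -0.007 -0 0; 0.435 -0.003 -0.202 0 -0.007 -0 0
max 0.4368935168746238
```

Call:
apply_moves(plan="0.25 0 -0.12 0 0 0 0; 0.4 0 -0.18 0 -0.01 0 0; 0.5 0 -0.23 0 -0.01 0 0; 0.5 0 -0.23 0 -0.01 0 0; 0.5 0 -0.23 0 -0.01 0 0")

```text
time_s: 13.35
eef_pos: [0.5044, 0.0165, 0.2117]
eef_rot: [0.534, -0.534, -0.463, 0.464]
wrist_force: [1.2, -0.2, -4.2]
opening: 0.221
```

Call:
apply_moves(plan="0.5 0 -0.23 0 -0.01 0 0; 0.5 0 -0.23 0 -0.01 0 0; 0.45 0 -0.21 0 -0.005 0 0; 0.4 0 -0.18 0 -0.005 0 0; 0.36 0 -0.16 0 0 0 0")

```text
time_s: 13.85
eef_pos: [0.5696, 0.1191, 0.2113]
eef_rot: [0.533, -0.533, -0.464, 0.465]
wrist_force: [0.8, -0.2, -3.3]
opening: 0.218
```

```bash
python3 - <<'E'
from h import *
ctrl.camera('top');ctrl.camera('top')
w=ctrl.get_calibration('wrist');im=ctrl.camera('wrist')
o=ctrl.get_obs();print(o['eef_pos'],o['wrist_force'],o['opening'],o['dq'].round(3))
goto([.5700,.1180,.215],target_R(-.137),5,0)
d=.109
overlay(im,w,[((.578,.1775,-.137),rack_lines(-13,0),(0,0,255)),((.5699,.1186,-.137),[(a+[0,0,d],b+[0,0,d]) for a,b in tall_lines()],(0,200,0))],(170,490,60,300),2.5,'pics/w13.png',True)
a=ctrl.camera('scene');cv2.imwrite('pics/s13.png',cv2.resize(a[150:270,300:420,::-1],None,fx=5,fy=5,interpolation=cv2.INTER_CUBIC))
E
```

```text
[0.56929607 0.11881195 0.21124977] [ 0.32453887 -1.04815411 -4.2438227 ] 0.22223845951856697 [-0.026 -0.018  0.021 -0.011  0.007 -0.008]
-0.003 -0.015 -0.003 -0.003 0.003 -0.001 0; -0.003 -0.015 -0.003 -0.003 0.003 -0.001 0; -0.003 -0.015 -0.003 -0.003 0.003 -0.001 0; -0.003 -0.015 -0.003 -0.003 0.003 -0.001 0; -0.003 -0.015 -0.003 -0.003 0.003 -0.001 0
max 0.015005341126353195
```

View pics/w13.png

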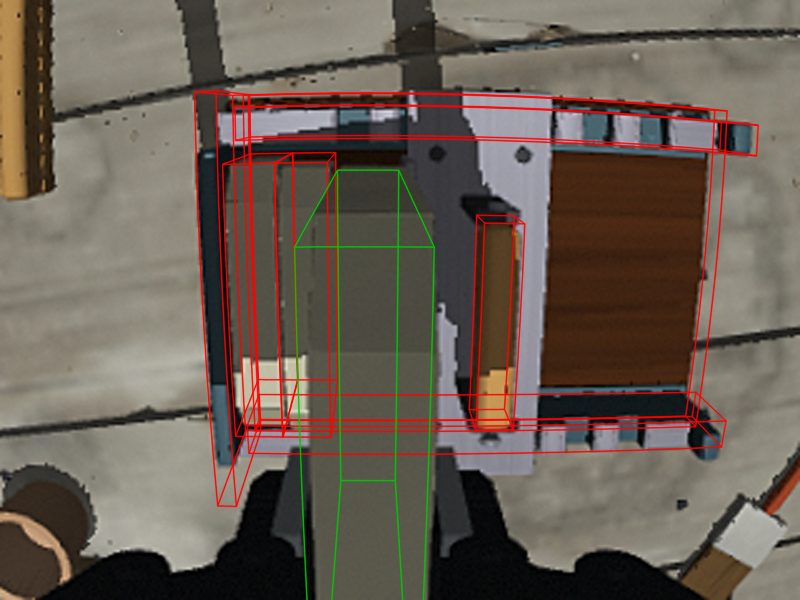

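View pics/s13.png

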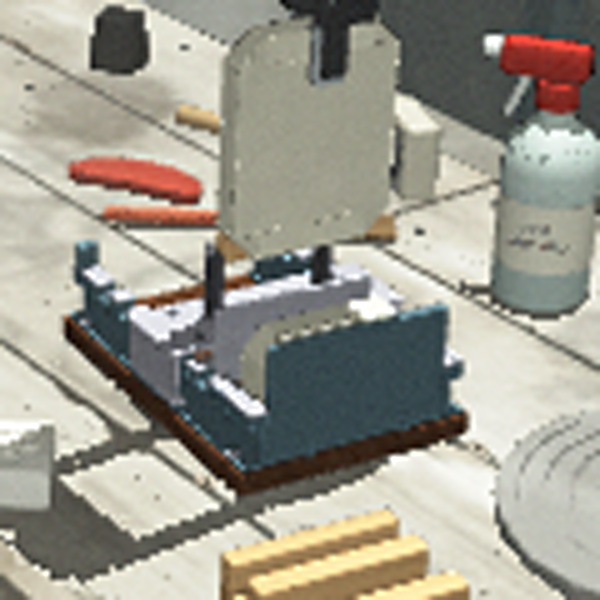

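The carried bat hangs straight over the gap, about 1 mm towards the stop. I'll trim that, go partway down and check before entering.

Call:
apply_moves(plan="-0.02 0.1 0 0 0 0 0; 0 0.15 0 0 0 0 0; 0 0.15 0 0 0 0 0; 0 0.1 0 0 0 0 0; 0 0 0 0 0 0 0")

```text
time_s: 14.55
eef_pos: [0.5686, 0.1168, 0.1858]
eef_rot: [0.534, -0.533, -0.464, 0.465]
wrist_force: [-0.3, 0.8, -4.3]
opening: 0.221
```

```bash
python3 - <<'E'
from h import *
ctrl.camera('top')
w=ctrl.get_calibration('wrist');im=ctrl.camera('wrist')
o=ctrl.get_obs();print(o['eef_pos'],o['wrist_force'],o['opening'],Rq(o['eef_rot']).as_matrix().round(3).tolist())
d=o['eef_pos'][2]-.1;print(d)
overlay(im,w,[((.578,.1775,-.137),rack_lines(-13,0),(0,0,255)),((.5699,.1186,-.137),[(a+[0,0,d],b+[0,0,d]) for a,b in tall_lines()],(0,200,0))],(210,450,90,290),3.3,'pics/w14.png',True)
a=ctrl.camera('scene');overlay(a,ctrl.get_calibration('scene'),[((.5699,.1186,-.137),[(p+[0,0,d],q+[0,0,d]) for p,q in tall_lines()],(0,200,0))],(310,410,150,250),6,'pics/s14.png')
E
```

```text
[0.56940509 0.11694637 0.18709866] [ 0.17932557 -0.29609553 -3.93496662] 0.2193866084685268 [[0.137, -0.0, -0.991], [0.991, -0.0, 0.137], [-0.0, -1.0, 0.0]]
0.08709866298229266
```

View pics/w14.png

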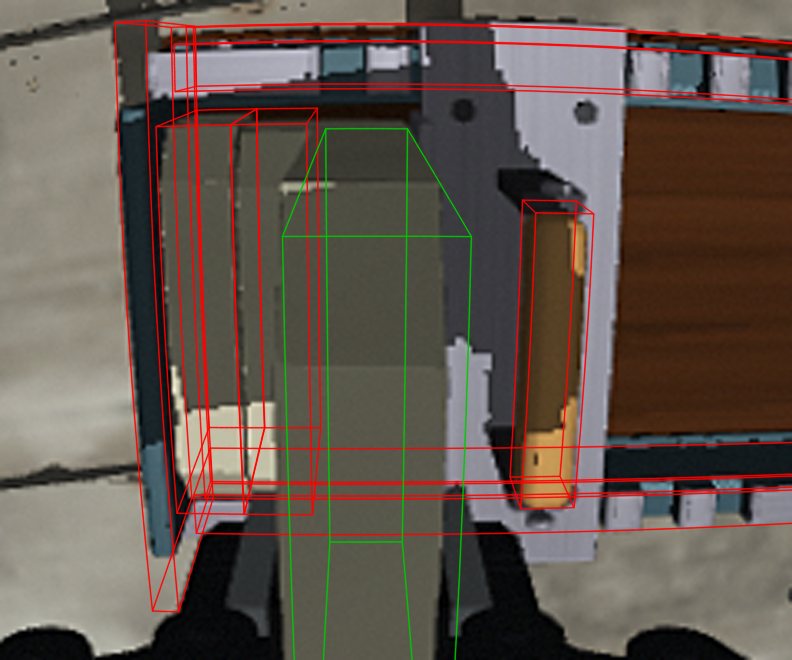

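View pics/s14.png

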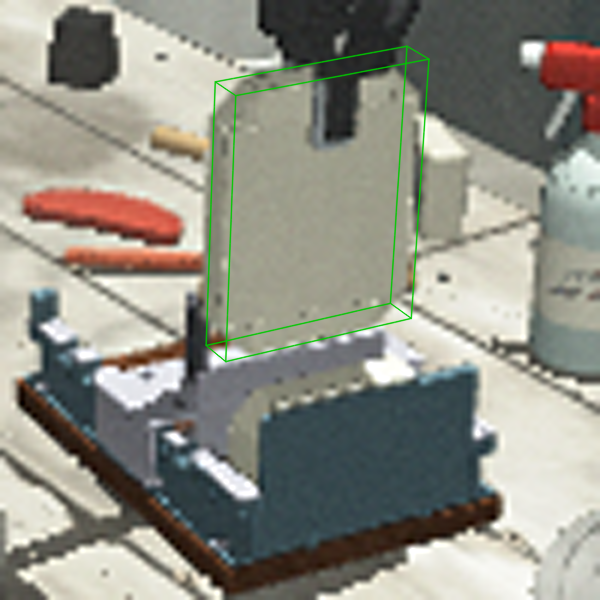

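The bat now sits about 1.5 mm towards the low bats from gap centre (clearance is ±4.5 mm). I'll trim +1.25 mm and enter the gap slowly, watching the force.

Call:
apply_moves(plan="0.025 0 0 0 0 0 0; 0 0.1 0 0 0 0 0; 0 0.15 0 0 0 0 0; 0 0.15 0 0 0 0 0; 0 0.1 0 0 0 0 0")

```text
time_s: 15.2
eef_pos: [0.569, 0.1183, 0.1608]
eef_rot: [0.533, -0.533, -0.464, 0.465]
wrist_force: [-0.2, 0.5, -5.7]
opening: 0.22
```

```bash
python3 - <<'E'
from h import *
ctrl.camera('top')
w=ctrl.get_calibration('wrist');im=ctrl.camera('wrist')
o=ctrl.get_obs();print(o['eef_pos'],o['wrist_force'],o['opening'])
overlay(im,w,[],(210,450,90,290),3.3,'pics/w15.png',True)
a=ctrl.camera('scene');overlay(a,ctrl.get_calibration('scene'),[],(310,410,150,250),6,'pics/s15.png')
E
```

```text
[0.56869251 0.11827782 0.16071835] [-0.45514343 -0.58979247 -4.57635192] 0.22216375830353474
```

View pics/w15.png

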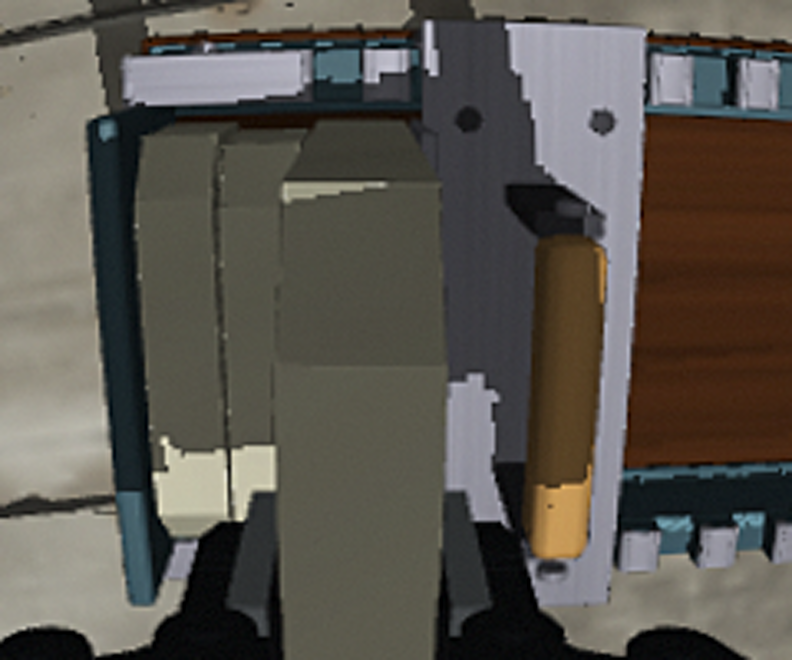

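View pics/s15.png

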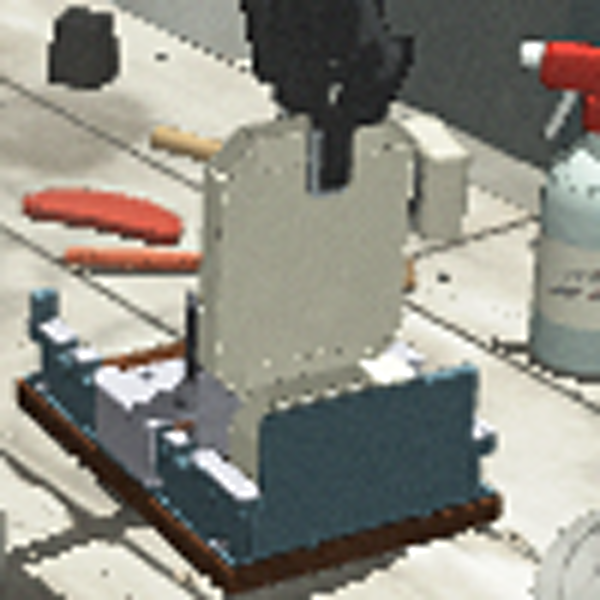

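```bash
python3 - <<'E'
from h import *
from scipy.optimize import least_squares
w=ctrl.get_calibration('wrist')
def f(v):
    dx,z=v
    P=place((.5699+dx*.9906,.1186-dx*.1366,-.137),[[-.056,0,z-.0175],[-.0385,0,z]])
    return ((proj(w,P,True)-[210,90])*3.3)[:,1]-[181,365]
r=least_squares(f,[0,.22],x_scale=.01);print(r.x)
P=lambda y:place((.5699,.1186,-.137),[[-.03,y,r.x[1]]])
for y in(-.01,0,.01):print(((proj(w,P(y),True)-[210,90])*3.3).round())
E
```

```text
[-0.00370402  0.22390765]
[[272. 469.]]
[[362. 469.]]
[[452. 469.]]
```

It's centred in y to 0.4 mm and about 2–3 mm short in x. I'll trim x and lower it.

Call:
apply_moves(plan="0 0.1 -0.04 0 0 0 0; 0 0.18 0 0 0 0 0; 0 0.18 0 0 0 0 0; 0 0.18 0 0 0 0 0; 0 0.1 0 0 0 0 0")

```text
time_s: 15.85
eef_pos: [0.5707, 0.118, 0.1236]
eef_rot: [0.534, -0.533, -0.464, 0.465]
wrist_force: [-0.2, 0.9, -4.3]
opening: 0.226
```

Call:
apply_moves(plan="0 0.08 0 0 0 0 0; 0 0.08 0 0 0 0 0; 0 0.06 0 0 0 0 0; 0 0.04 0 0 0 0 0; 0 0 0 0 0 0 0")

```text
time_s: 16.35
eef_pos: [0.5715, 0.118, 0.1121]
eef_rot: [0.533, -0.533, -0.464, 0.465]
wrist_force: [1.3, -0.4, -4.6]
opening: 0.224
```

Call:
apply_moves(plan="0 0.06 0 0 0 0 0; 0 0.06 0 0 0 0 0; 0 0.04 0 0 0 0 0; 0 0.02 0 0 0 0 0; 0 0 0 0 0 0 0")

```text
time_s: 16.85
eef_pos: [0.5715, 0.118, 0.103]
eef_rot: [0.533, -0.533, -0.464, 0.465]
wrist_force: [0.3, 0.5, -4.8]
opening: 0.222
```

Call:
apply_moves(plan="0 0.02 0 0 0 0 0; 0 0.02 0 0 0 0 0; 0 0.02 0 0 0 0 0; 0 0 0 0 0 0 0; 0 0 0 0 0 0 0")

```text
time_s: 17.35
eef_pos: [0.5719, 0.118, 0.1006]
eef_rot: [-0.533, 0.533, 0.465, -0.464]
wrist_force: [-0.2, 0.0, -1.3]
opening: 0.22
```

```bash
python3 - <<'E'
from h import *
w=ctrl.get_calibration('wrist');im=ctrl.camera('wrist')
o=ctrl.get_obs();print(o['eef_pos'],o['wrist_force'],o['opening'])
overlay(im,w,[],(210,450,90,290),3.3,'pics/w16.png',True)
a=ctrl.camera('scene');overlay(a,ctrl.get_calibration('scene'),[((.5699,.1186,-.137),tall_lines(),(0,200,0))],(310,410,150,250),6,'pics/s16.png')
E
```

```text
[0.57184034 0.11802682 0.10054622] [-0.53748912  0.37610656 -1.4408588 ] 0.2224194696805005
```

View pics/w16.png

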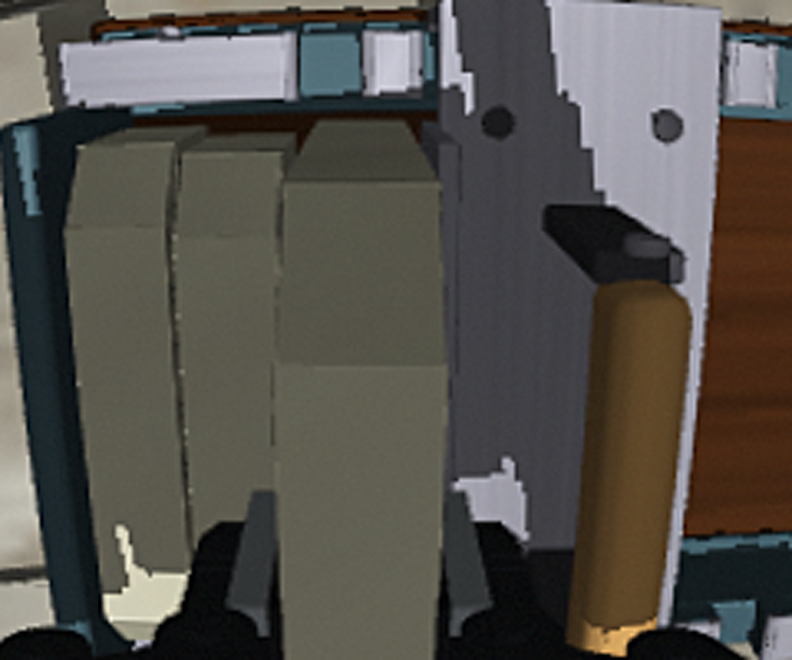

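View pics/s16.png

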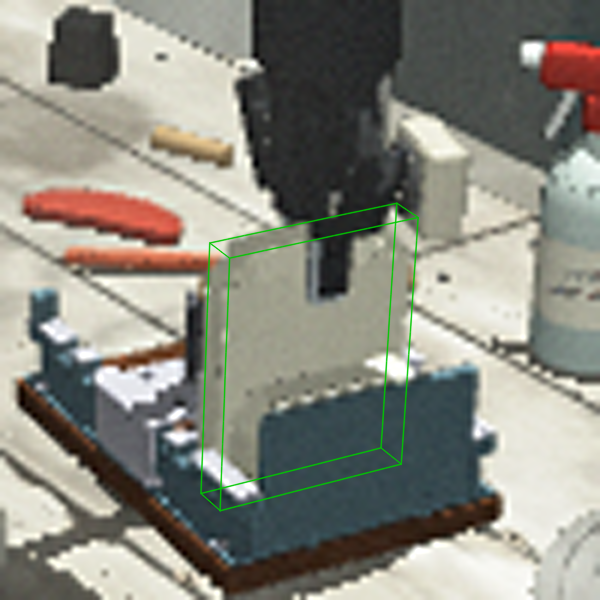

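The weight has come off the wrist (−1.4 N), and the reported height (0.1005) equals the one at grasp, so the bat stands on the floor. I'll go down 1 mm more, then release and retreat.

Call:
apply_moves(plan="0 0.02 0 0 0 0 0; 0 0 0 0 0 0 0; 0 0 0 0 0 0 0.25; 0 0 0 0 0 0 0.3; 0 0 0 0 0 0 0.4")

```text
time_s: 17.95
eef_pos: [0.5718, 0.118, 0.0993]
eef_rot: [-0.533, 0.533, 0.465, -0.464]
wrist_force: [0.5, 0.1, 0.2]
opening: 0.398
```

Call:
apply_moves(plan="0 0 0 0 0 0 0.42; 0 0 0 0 0 0 0.42; 0 -0.1 0 0 0 0 0.42; 0 -0.2 0 0 0 0 0.42; 0 -0.3 0 0 0 0 0.42")

```text
time_s: 18.45
eef_pos: [0.5712, 0.118, 0.1297]
eef_rot: [0.533, -0.533, -0.464, 0.465]
wrist_force: [-0.1, -0.4, 0.4]
opening: 0.419
```

Call:
apply_moves(plan="0 -0.5 0 0 0 0 0.42; 0 -0.6 0 0 0 0 0.42; 0 -0.6 0 0 0 0 0.42; 0 -0.4 0 0 0 0 0.42; 0 0 0 0 0 0 0.42")

```text
time_s: 18.95
eef_pos: [0.5741, 0.1181, 0.2398]
eef_rot: [-0.531, 0.535, 0.467, -0.462]
wrist_force: [0.3, -0.3, 1.2]
opening: 0.42
```

```bash
python3 - <<'E'
from h import *
ctrl.camera('top')
w=ctrl.get_calibration('wrist');im=ctrl.camera('wrist')
o=ctrl.get_obs();print(o['eef_pos'],o['wrist_force'],o['opening'],o['time_s'])
S=[((.578,.1775,-.137),rack_lines(-13,0),(0,0,255)),((.5699,.1186,-.137),tall_lines(),(0,200,0))]
overlay(im,w,S,(190,470,80,290),2.8,'pics/w17.png',True)
a=ctrl.camera('scene');overlay(a,ctrl.get_calibration('scene'),[S[1]],(310,410,150,250),6,'pics/s17.png')
cv2.imwrite('pics/s17f.png',a[:,:,::-1])
E
```

```text
[0.57190771 0.11805084 0.23529037] [ 0.08026872 -0.16029471 -0.30940609] 0.41924865427486996 19.05
```

View pics/w17.png

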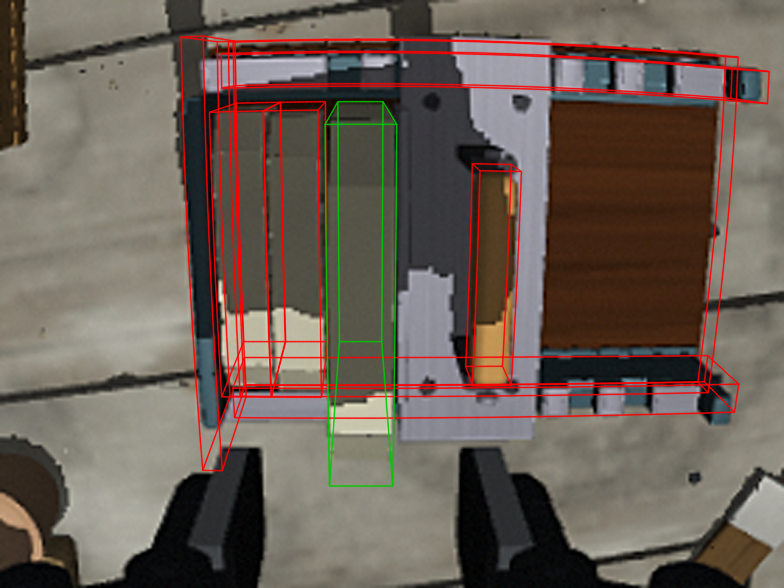

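View pics/s17.png

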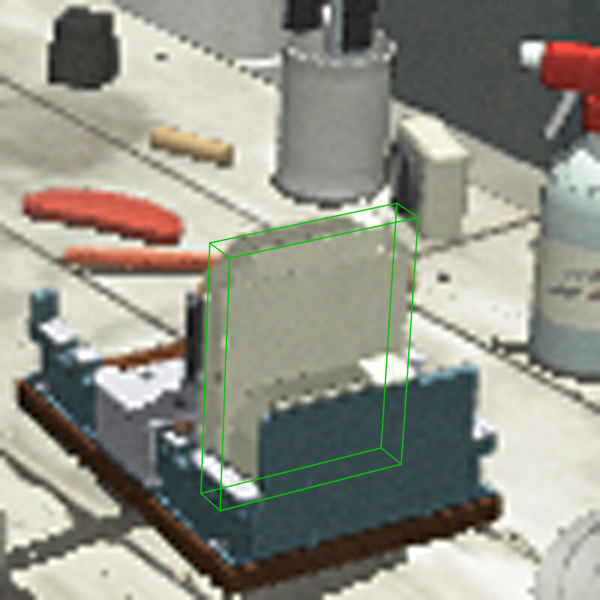

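View pics/s17f.png

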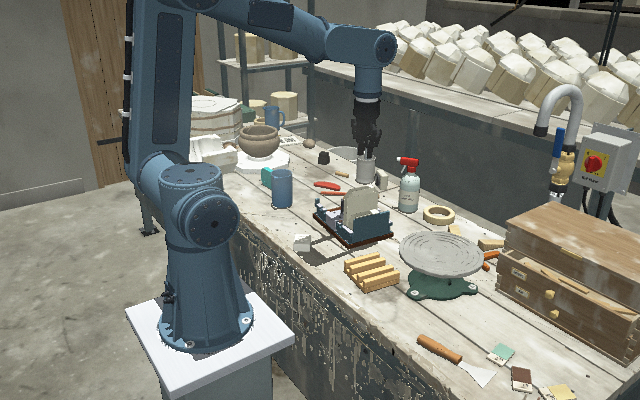

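```bash
python3 - <<'E'
from h import *
w=ctrl.get_calibration('wrist')
o=[]
for u,v in((363,187),(362,435)):
    P=onz(w,190+u/2.8,80+v/2.8,.16,True);d=P-[.578,.1775,0];c,s=np.cos(-.137),np.sin(-.137)
    o.append([c*d[0]+s*d[1],-s*d[0]+c*d[1]]);
print(np.round(o,4),np.mean(o,0).round(4)); ob=ctrl.get_obs();print(ob['time_s'],ob['wrist_force'])
ctrl.hand_in()
E
```

```text
[[-0.0403 -0.0588]
 [ 0.0349 -0.0591]] [-0.0027 -0.059 ]
19.1 [-0.44653391  0.51891399 -0.41235198]
the job is handed in; nothing more can be done
```

The tall bat is standing in the rack between the low bats and the stop, and the stop is in the next notch. I handed the job in at 19.1 s; no verdict was reported.

**What I did:** I lifted the stop 14 mm by its grip, shifted it 26 mm away from the low bats, and lowered and released it. Then I took the tall bat from the drain block, lowered it into the gap until its weight came off the wrist, released it and backed the gripper well clear.

**Last checks:**
- **Stop:** the wrist picture matches the stop seated at y = −13 mm.
- **Tall bat:** the wrist picture puts its middle at rack x ≈ −2.7 mm, y ≈ −59 mm. It is upright, parallel to the low bats and on the floor. The gripper's height at release was the same as at the grasp.
- **Low bats and bystanders:** in the pictures the low bats, jug and sprig mould look unmoved. I gave the cup no close check at the end.
- **Forces:** the largest wrist reading I saw was under 6 N.

**What disagreed:** the reported tool height was about 34 mm lower than where the pictures showed the fingertips. Because of this the first close on the grip caught nothing. I corrected for it from the pictures, and the next grasp held.

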